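# Clear and rake out the seam of a plaster mould

### The arm

A 7-joint arm with a two-finger parallel gripper is mounted at the origin on the work surface. World frame = base frame: x ahead of the robot, y to its left, z up, the work surface at z = 0. Lengths are in m, angles in rad, forces in N, time in s.
With the tool pointing down it reaches from about 0.425 to 0.925 m from the base axis. Payload 6.8 kg.
Tool frame: the origin (TCP) lies at the very end of the fingers, on their centre line; the grasp point (between the pads) lies 19 mm behind it; z points along the fingers, y is the line along which they close (so a half turn about z gives the same grasp; the last joint's range is limited). The gripper opens to 85 mm and grips with 20 to 120 N. Pads are 22 mm wide; open, the fingers measure 114 mm over their backs; the gripper's body (76 mm by 85 mm) begins 54 mm behind the grasp point. The pads swing forward as they close: fully open they stand 13 mm farther back than shut.
Start: joints at [1.239, 0.477, 0.022, 1.555, -0.011, 1.109, -0.083], TCP at [0.15, -0.658, 0.231] pointing down, gripper open.
Joint ranges: [-2.96, 2.96], [-0.34, 2.1], [-1.41, 1.46], [0.24, 2.44], [-1.37, 4.51], [0.17, 1.92], [-2.96, 2.96]. Speed limits (rad/s): [2.39, 2.39, 3.14, 3.14, 3.14, 3.14, 3.14].

### API

Orientations are given as a unit quaternion [x, y, z, w].
In Python, from bench import state, cams, bot gives the robot as it stands. The module is installed in compiled form; this text tells all that it offers.
- The arm moves only by the shell command python3 -m creep 'ROWS' [OPENING] [FORCE]. ROWS is JSON, a list of rows, each an object of numbers: "x", "y", "z": the shift along the tool's x, y, z in m; "wx", "wy", "wz": the turn, a rotation vector about the tool's x, y, z in rad. In form: [{"x": .., "y": .., "z": .., "wx": .., "wy": .., "wz": ..}, ...]. A call has 1 to 8 rows; each row is the pose to reach, as a shift and turn from the pose commanded when the call began, along the tool's axes at that moment; what a row does not reach only later rows make up. A row lasts 1/10 s, in which the tool goes at most 50 mm and 8.59 degrees, less where a joint would pass 70% of its speed; a pose out of reach is approached as far as the arm can. A call with a gripper value outside its range is refused whole. OPENING is the finger opening in m, from 0 to 0.0854, set as the call begins (- or left out, the last holds). The fingers move at their own pace and stop on an object; FORCE is the grip in N (left out, the last holds). Time passes only in rows, so rows that repeat a pose let the fingers close. It gives the time, the measured TCP pose, the force, the opening and the grip force at its end, in the units of the state.
- state(): the state, without advancing time (a new reading comes with each control period).
- cams.get_image(name): name is "side" or "top" or "wrist"; returns a dict with "color" (480x640x3 uint8, red, green, blue), "fx", "fy", "cx", "cy" (pixels), "position" and "rotation" of the camera in the world. Camera axes: x right, y up, looking along -z (the intrinsics and any distortion apply to the point x, -y, -z); pixel columns grow to the right and rows downward; lengths in m; the calibration is good to about 2 mm. The wrist camera is an equidistant fisheye: a pixel r from the principal point sees the ray r / f radians off the axis. A picture is of the moment at which its call begins. There is no depth.
- bot.finish_job(): hands the job in; it is judged then, once.
The state is a dict: "t": time; "joints": joint angles; "joint_velocities": joint speeds; "tau": joint torques, N m; "position": TCP position; "ee_rot": TCP orientation; "contact_force": force on the tool from outside, world axes, zero at the start; "wrist_torque": the same for the moment, N m; "finger_gap": opening from 0.0 (shut) to 1.0 (fully open); "grip_force": force on a finger pad.
Only numpy, scipy, OpenCV 4.12 (cv2) and the standard library are available. Lean on these libraries where they do the work, as an engineer would, in place of code of your own. Each camera call takes 0.05 s, during which the arm holds its last target. There are 200 camera calls.

### The job

First take the cup off the plaster mould and set it gently, upright, into the stack of two cups like it. Then take the straight-shanked raking tool from the rack and run its tip slowly (about 3 cm a second) and lightly along the mould's open lengthwise seam from the pour-hole end to the cross joint, keeping the tip down in the groove all the way round both bends. Hang the tool back in a free hole of the rack, collar down on the plank, without disturbing the loop tool or the jar and pot standing near.

Things in the scene. Friction and masses are not known exactly. Their poses are not given: they have to be found in the camera images.
- mould: Heavy white plaster mould lying on its side, fixed, 200 x 150 x 110 mm high (flat top face at z = 110 mm). Origin: centre of its underside; x along its length from the pour-hole end (x = -100, round hole in that upright face) to the foot end (+100), z up. In the top face the lengthwise seam of its halves is a dog-leg V groove, ending in a T at the foot piece's cross groove (along y at x = 60 mm).
- seam_start (a point): On the seam's floor, mould (-88, -14, 101) mm, 12 mm in from the pour-hole end, where the groove is open. The groove is 18 mm wide at the mouth, narrowing to a flat floor 8 mm wide, 9 mm deep. Its centre line runs straight from here to seam_bend1, on to seam_bend2 and to seam_end.
- seam_bend1 (a point): First bend of the seam, on its floor: mould (-50, -14, 101) mm.
- seam_bend2 (a point): Second bend of the seam, on its floor: mould (0, 14, 101) mm.
- seam_end (a point): End of the seam, on its floor, 5 mm short of the middle of the cross groove: mould (55, 14, 101) mm.
- cup_loose: Loose off-white fired cup without handle, upright on the mould's top face over the seam. All three cups are alike: 78 mm high, about 130 g, outside diameter 42 mm up to 28 mm, flaring to 60 mm at 44 mm, straight from there to the rim; wall 4.5 mm, mouth 51 mm inside; round, any yaw. Origin: centre of its underside, z up. Grip it across the 60 mm part.
- cup_mid: Upper cup of the stack of two on the table, nested in cup_bottom. A nested cup sits by its flare on the rim below, its origin about 42 mm above the origin of the cup that holds it; the flare centres it.
- cup_bottom: Lower cup of the stack, standing loose on the table; origin: centre of its underside.
- rack: Tool rack, fixed: light wooden plank 60 x 210 x 14 mm on two end legs, top face 90 mm above the table, open beneath. Origin: centre of its underside on the table, y along the 210 mm, z up. Three 16 mm round holes through the plank, 70 mm apart. The raking tool hangs in one, a loop tool in another, the third is free.
- rack_hole0 (a point): Centre of the hole at y = -70 mm in the rack's frame, at the plank's top face.
- rack_hole1 (a point): Centre of the middle hole, at the plank's top face.
- rack_hole2 (a point): Centre of the hole at y = +70 mm in the rack's frame, at the plank's top face.
- tool: Raking tool, 155 mm long, about 90 g, round, hanging upright in the rack by its collar: from the tip up a straight 8 mm steel shank with rounded end (0 to 70 mm), a 30 mm brass collar (70 to 75), a dark wooden handle 24 mm thick (75 to 155). Origin: the tip; z along the axis to the handle's top. It has no wire loop (the other tool in the rack has one on top).
- tool_tip (a point): The lowest point of the tool's rounded tip (its origin).
- tool_collar (a point): Underside of the collar, on the axis, 70 mm from the tip; it lies on the plank when the tool hangs in the rack.
- tool_grip (a point): Good place to grip the handle, on the axis, 115 mm from the tip (40 mm below the handle's top).
- loop_tool: Bystander in the rack: trimming tool hanging by its collar, handle 20 mm thick, with a steel wire loop on top, rising 97 mm above the plank. Origin: its lower end, 55 mm below the collar's underside.
- slip_jar: Bystander: clear jar with a white lid, 76 mm thick, 105 mm high. Origin at the centre of its underside.
- glaze_pot: Bystander: white pot with a black lid, 60 mm thick, 85 mm high. Origin at the centre of its underside.
Mind the look-alikes: they are no part of the job. What is shaped like the cup_loose but pink or yellow is not meant. Leave any pink look-alike of the tool alone.

How it is judged:
By the outcome, as a careful person would: the job done as asked, in the order asked, and still so for the second after the job is handed in, with the robot touching nothing.
It also fails if it takes over 72 s, if anything falls off the work surface, if the arm or the gripper's body presses on something with over 40 N, if the wrist force passes 120 N, or if a joint passes its speed limit or range.

## Working session

There is one attempt and no reset: what is moved stays moved. The work goes in short steps, Python scripts to look and compute and a shell command to move; the robot and the scene stay as the last step left them, time stands still between calls to the robot, and variables do not carry over. Pictures are saved under pics/ and viewed, at most 14 in all, crops included, and the job is handed in when it is done.

```bash
mkdir -p pics; cat > h.py <<'E'
import numpy as np, cv2
from bench import state, cams, bot
from scipy.spatial.transform import Rotation as R
def rot(im):
    r=np.array(im["rotation"],float)
    return r if r.shape==(3,3) else R.from_quat(r).as_matrix()
def ray(im,u,v,fish=False):
    x=(u-im["cx"])/im["fx"]; y=(v-im["cy"])/im["fy"]
    if fish:
        r=np.hypot(x,y); s=np.sin(r)/max(r,1e-9); d=np.array([x*s,-y*s,-np.cos(r)])
    else: d=np.array([x,-y,-1.])
    d=rot(im)@d; return np.array(im["position"],float), d/np.linalg.norm(d)
def onz(im,u,v,z,fish=False):
    p,d=ray(im,u,v,fish); return p+d*(z-p[2])/d[2]
def proj(im,P,fish=False):
    c=rot(im).T@(np.array(P,float)-im["position"]); x,y,z=c[0],-c[1],-c[2]
    if fish:
        r=np.hypot(x,y); th=np.arctan2(r,z); k=th/max(r,1e-9)
    else: k=1/z
    return np.array([im["cx"]+im["fx"]*x*k, im["cy"]+im["fy"]*y*k])
def save(im,name): cv2.imwrite("pics/"+name,cv2.cvtColor(im["color"],cv2.COLOR_RGB2BGR))
E
python3 - <<'E'
from h import *
s=state(); print(s)
import pickle
for n in("side","top","wrist"):
    im=cams.get_image(n); save(im,n+"0.png"); print(n,{k:v for k,v in im.items() if k!="color"})
    pickle.dump(im,open(n+"0.pkl","wb"))
E
```

```text
{'t': 0.0, 'joints': array([ 1.23892071,  0.47780902,  0.02232926,  1.55645173, -0.01148239,
        1.10927566, -0.08308745]), 'joint_velocities': array([ 1.02094883e-03,  5.89254004e-04, -1.01690588e-04,  8.08470433e-05,
        8.24447152e-04, -1.56972801e-04, -8.38759073e-04]), 'tau': array([ 7.21447268e-04, -5.96455836e+01,  1.60916727e+00, -2.81193835e+01,
        1.27077903e-02,  9.23201675e-03,  4.02650210e-05]), 'position': array([ 0.14964839, -0.65760187,  0.23031941]), 'ee_rot': array([ 9.93743812e-01,  1.11679951e-01, -1.73640639e-04, -8.91054602e-04]), 'contact_force': array([-0.77350095,  0.14988463, -0.05297433]), 'wrist_torque': array([ 0.02893417,  0.05144096, -0.04747444]), 'grip_force': 0.0, 'finger_gap': 1.0015070215104924}
side {'fx': 510.5023697714059, 'fy': 510.5023697714059, 'cx': 322.3430840044917, 'cy': 240.57406912545434, 'position': array([ 0.2689307 , -0.64694564,  0.80935534]), 'rotation': array([ 0.38284313, -0.06758072, -0.18430562,  0.90271558])}
top {'fx': 461.4916171841976, 'fy': 461.4916171841976, 'cx': 322.3293506717015, 'cy': 235.79005683747195, 'position': array([0.33161906, 0.01024242, 1.10759669]), 'rotation': array([-0.06777877,  0.07216045,  0.70609769, -0.70115973])}
wrist {'fx': 371.64829954431775, 'fy': 371.64829954431775, 'cx': 320.4557618252718, 'cy': 238.63135339772154, 'position': array([ 0.21339958, -0.64295691,  0.37346379]), 'rotation': array([-0.10214332,  0.08317018, -0.61790579,  0.77513992])}
```

View pics/top0.png

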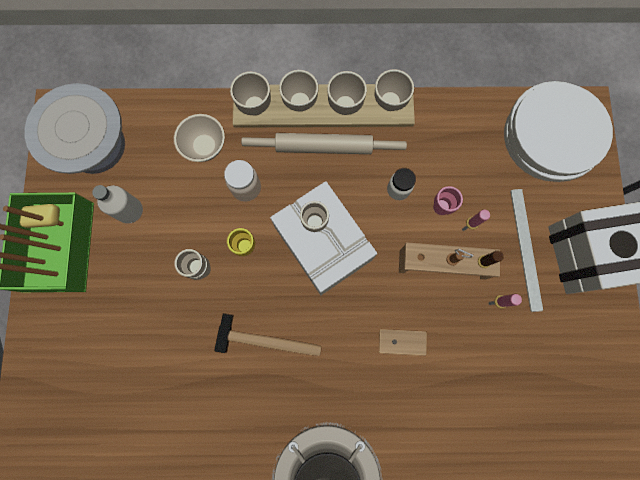

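View pics/side0.png

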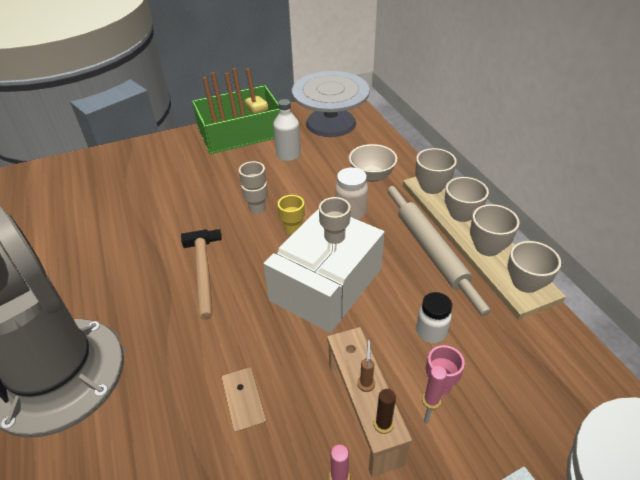

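Top view, what might be mistaken for what I want:
- **Cup:** off-white cup on the mould (315,216). The others are the yellow cup (240,241), the pink cup (449,200), the stack (191,264) and the four board cups (250–394,92).
- **Tool:** dark handle with brass collar in the rack (490,259). The others are the loop tool (457,257) and the pink tools (479,218) and (510,300).
- **Free hole:** (421,257).

I'll check these choices in a close crop.

```bash
python3 - <<'E'
from h import *; import pickle
t=pickle.load(open("top0.pkl","rb"))["color"]; s=pickle.load(open("side0.pkl","rb"))["color"]
c=lambda im,u,v,w,h,W,H: cv2.resize(im[v:v+h,u:u+w],(W,H),interpolation=cv2.INTER_CUBIC)
a=c(t,260,175,130,130,400,400); b=c(t,395,230,120,60,400,200)
d=c(s,260,190,130,130,400,400); e=c(s,320,320,120,150,160,200); f=c(t,160,235,60,50,240,200)
o=np.vstack([np.hstack([a,d]),np.hstack([b,e,f])])
cv2.imwrite("pics/crop1.png",o[...,::-1])
E
```

```text
(no output)
```

View pics/crop1.png

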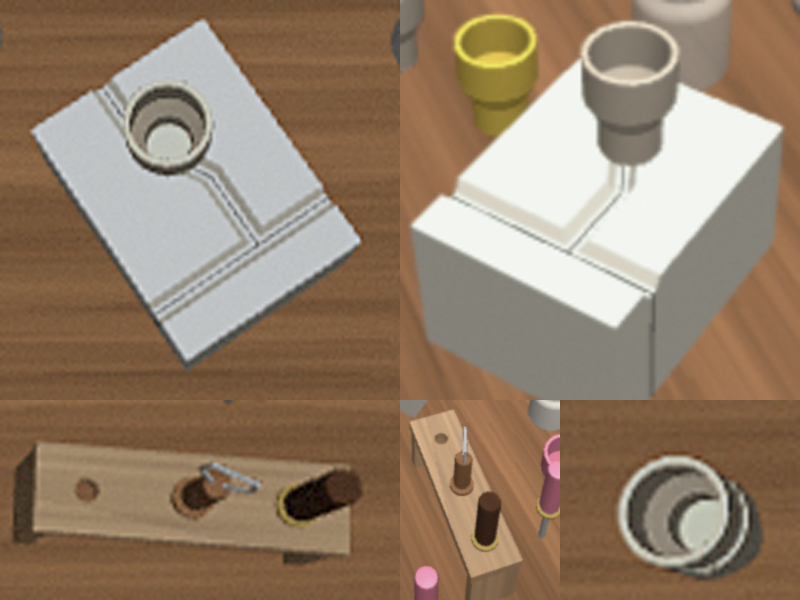

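The crop confirms the choices: the off-white cup sits over the seam near the pour-hole end, the cross groove is toward the robot, and the dark straight tool is in the end hole with the loop tool in the middle. The far-left hole is free. Next I'll measure positions.

```bash
cat > meas.py <<'E'
from h import *
from scipy.optimize import least_squares
def circ(P):
    f=lambda q:np.hypot(P[:,0]-q[0],P[:,1]-q[1])-q[2]
    r=least_squares(f,[*P.mean(0),.03],loss="soft_l1",f_scale=.001); return r.x,np.sqrt(np.mean(r.fun**2))
def blob(m,near=None):
    n,l,st,c=cv2.connectedComponentsWithStats(m.astype(np.uint8))
    i=1+np.argmax(st[1:,4]) if near is None else 1+np.argmin(np.hypot(*(c[1:]-near).T)+1e3*(st[1:,4]<12))
    return (l==i).astype(np.uint8)
def cont(m): return max(cv2.findContours(m,cv2.RETR_EXTERNAL,cv2.CHAIN_APPROX_NONE)[0],key=len)[:,0].astype(float)
def cast(im,C,z): return np.array([onz(im,u,v,z)[:2] for u,v in C])
E
python3 - <<'E'
from meas import *; import pickle
im=pickle.load(open("top0.pkl","rb")); c=im["color"]; g=c.min(2).astype(int); hsv=cv2.cvtColor(c,cv2.COLOR_RGB2HSV)
def win(m,u0,v0,u1,v1):
    o=np.zeros_like(m); o[v0:v1,u0:u1]=m[v0:v1,u0:u1]; return o
m=blob(win(g>165,262,178,385,300)); C=cont(m); r=cv2.minAreaRect((cast(im,C,.11)*1000).astype(np.float32)); print("mould",r, cv2.boxPoints(r).round(1).tolist())
print("mould px area",m.sum())
# rims by Hough
for nm,(u0,v0,u1,v1),z in(("loose",(290,190,342,245),.188),("mid",(165,240,215,290),.120)):
    G=cv2.resize(cv2.cvtColor(c[v0:v1,u0:u1],cv2.COLOR_RGB2GRAY),None,fx=4,fy=4,interpolation=cv2.INTER_CUBIC)
    h=cv2.HoughCircles(G,cv2.HOUGH_GRADIENT,1,20,param1=120,param2=20,minRadius=40,maxRadius=80)
    for q in h[0][:4]:
        u,v=(q[:2]+.5)/4-.5+[u0,v0]; p=onz(im,u,v,z); d=np.linalg.norm(p-im["position"]); print(nm,u,v,q[2]/4,p.round(4),"R",(q[2]/4*d/im["fx"]).round(4))
wood=(hsv[...,0]>8)&(hsv[...,0]<25)&(g>70)
print("hsv plank",hsv[250,410],hsv[250,440],"table",hsv[285,440],"collar",hsv[262,479:484],"hole",hsv[257,421])
E
```

```text
mould ((548.4681396484375, 11.536895751953125), (165.02655029296875, 149.95382690429688), 33.76823043823242) [[438.20001220703125, 28.0], [521.5999755859375, -96.69999694824219], [658.7000122070312, -4.900000095367432], [575.4000244140625, 119.69999694824219]]
mould px area 3996
loose 314.25 217.0 14.55 [0.5557 0.0201 0.188 ] R 0.0298
loose 313.5 211.5 16.8 [0.5673 0.0216 0.188 ] R 0.0346
loose 317.5 244.5 16.475 [0.4984 0.0137 0.188 ] R 0.0334
mid 187.5 262.75 13.325 [0.4726 0.2942 0.12  ] R 0.0299
mid 193.5 265.25 12.65 [0.4671 0.281  0.12  ] R 0.0283
mid 191.5 259.5 11.4 [0.4796 0.2859 0.12  ] R 0.0256
hsv plank [ 16  84 163] [ 17  85 153] table [ 14 126 130] collar [[ 23 133 157]
 [ 20 149  84]
 [  8  54  19]
 [160 146  21]
 [ 17 255  23]] hole [ 14 120 125]
```

```bash
python3 - <<'E'
from meas import *; import pickle
im=pickle.load(open("top0.pkl","rb")); c=im["color"]; g=c.min(2).astype(int); hsv=cv2.cvtColor(c,cv2.COLOR_RGB2HSV)
def win(m,u0,v0,u1,v1):
    o=np.zeros_like(m); o[v0:v1,u0:u1]=m[v0:v1,u0:u1]; return o
m=win((g>140).astype(np.uint8),262,178,385,300); m=cv2.morphologyEx(m,cv2.MORPH_CLOSE,np.ones((9,9))); m=cv2.morphologyEx(m,cv2.MORPH_OPEN,np.ones((5,5)))
C=cont(blob(m)); r=cv2.minAreaRect((cast(im,C,.11)*1000).astype(np.float32)); print("mould",r,cv2.boxPoints(r).round(1).tolist())
def obj(nm,mm,z):
    C=cont(blob(mm)); p=cast(im,C,z); r=cv2.minAreaRect((p*1000).astype(np.float32)); print(nm,r,"px",C.mean(0).round(1)); return p
pl=win(((hsv[...,1]<105)&(hsv[...,2]>135)).astype(np.uint8),398,235,508,285); pl=cv2.morphologyEx(pl,cv2.MORPH_OPEN,np.ones((3,3)))
obj("plank",cv2.morphologyEx(pl,cv2.MORPH_CLOSE,np.ones((7,7))),.09)
u,v=np.meshgrid(np.arange(412,431),np.arange(248,267)); w=np.clip(145-hsv[248:267,412:431,2].astype(float),0,None); w[np.hypot(u-421,v-257)>6]=0
uh,vh=(u*w).sum()/w.sum(),(v*w).sum()/w.sum(); print("hole0?",uh,vh,onz(im,uh,vh,.09))
# brass collar
b=win(((hsv[...,0]>17)&(hsv[...,0]<32)&(hsv[...,1]>125)&(hsv[...,2]>70)).astype(np.uint8),470,245,500,275); C=np.argwhere(b)[:,::-1].astype(float); print(len(C),circ(cast(im,C,.095)))
# side view: rims/collar heights check
s=pickle.load(open("side0.pkl","rb"))
for n,P in(("cup",(.5557,.0201,.188)),("mid",(.4726,.2942,.12)),("holeS",onz(im,uh,vh,.09))): print(n,proj(s,P).round(1))
E
```

```text
mould ((534.1310424804688, 1.938934326171875), (201.87289428710938, 150.32374572753906), 33.75782012939453) [[408.3999938964844, 8.300000190734863], [492.0, -116.5999984741211], [659.7999877929688, -4.5], [576.2999877929688, 120.5]]
plank ((481.9433288574219, -285.9214172363281), (209.0919647216797, 59.8962287902832), 85.17549133300781) px [454.5 259.6]
hole0? 421.01632047477744 256.28783382789317 [ 0.48791504 -0.21677589  0.09      ]
42 (array([ 0.47524699, -0.35535299,  0.0125209 ]), np.float64(0.0014438388877827803))
cup [333.1 207.5]
mid [251.7 168.1]
holeS [352.8 348.4]
```

```bash
cat >> h.py <<'E'
def go(*tg,yaw=85.2):
    """targets [x,y,z] -> shifts in current tool axes + turn to vertical tool with x axis at yaw"""
    s=state(); Rc=R.from_quat(s["ee_rot"]); Rt=R.from_euler("z",yaw,degrees=True)*R.from_euler("x",180,degrees=True)
    w=(Rc.inv()*Rt).as_rotvec(); print("t",round(s["t"],2),"pos",s["position"].round(4),"F",s["contact_force"].round(1),"turn",w.round(3))
    for p in tg: print(p,"->",Rc.inv().apply(np.array(p)-s["position"]).round(4))
E
python3 -c "
from h import *
go([.556,.020,.30],[.30,-.42,.30],[.2,-.6,.30])"
```

```text
t 0.15 pos [ 0.1497 -0.6577  0.2306] F [-0.4 -0.6 -0.7] turn [-1.000e-03 -1.000e-03 -1.263e+00]
[0.556, 0.02, 0.3] -> [ 0.5466 -0.5708 -0.0687]
[0.3, -0.42, 0.3] -> [ 0.1993 -0.1985 -0.0692]
[0.2, -0.6, 0.3] -> [ 0.0619 -0.0452 -0.0694]
```

```bash
python3 -m creep '[{"x":0.01,"y":-0.01,"z":-0.03,"wz":-0.06},{"x":0.03,"y":-0.03,"z":-0.06,"wz":-0.13},{"x":0.06,"y":-0.063,"z":-0.07,"wz":-0.2},{"x":0.09,"y":-0.095,"z":-0.07,"wz":-0.28},{"x":0.12,"y":-0.127,"z":-0.07,"wz":-0.36},{"x":0.15,"y":-0.158,"z":-0.07,"wz":-0.44},{"x":0.18,"y":-0.19,"z":-0.07,"wz":-0.52},{"x":0.21,"y":-0.22,"z":-0.07,"wz":-0.6}]' 0.0854; python3 -c "
from h import *
go([.556,.020,.30])"
```

```text
t 0.15 pos [ 0.1497 -0.6577  0.2306] F [-0.4 -0.6 -0.7] turn [-1.000e-03 -1.000e-03 -1.263e+00]
[0.556, 0.02, 0.3] -> [ 0.5466 -0.5708 -0.0687]schema error: expected keys x, y, z, wx, wy, wz
```

```bash
python3 -m creep '[{"x":0.01,"y":-0.01,"z":-0.03,"wx":0,"wy":0,"wz":-0.06},{"x":0.03,"y":-0.03,"z":-0.06,"wx":0,"wy":0,"wz":-0.13},{"x":0.06,"y":-0.063,"z":-0.07,"wx":0,"wy":0,"wz":-0.2},{"x":0.09,"y":-0.095,"z":-0.07,"wx":0,"wy":0,"wz":-0.28},{"x":0.12,"y":-0.127,"z":-0.07,"wx":0,"wy":0,"wz":-0.36},{"x":0.15,"y":-0.158,"z":-0.07,"wx":0,"wy":0,"wz":-0.44},{"x":0.18,"y":-0.19,"z":-0.07,"wx":0,"wy":0,"wz":-0.52},{"x":0.21,"y":-0.22,"z":-0.07,"wx":0,"wy":0,"wz":-0.6}]' 0.0854; python3 -c "
from h import *
go([.556,.020,.30])"
```

```text
t: 0.95
position: [0.3062, -0.3952, 0.3012]
ee_rot: [0.916, 0.402, -0.0, -0.0]
contact_force: [1.4, -0.7, 1.0]
finger_gap: 0.998
grip_force: 0.0
t 0.95 pos [ 0.3062 -0.3952  0.3012] F [ 1.4 -0.7  1. ] turn [-0.    0.   -0.66]
[0.556, 0.02, 0.3] -> [ 0.4747 -0.0972  0.0012]
```

```bash
python3 -m creep '[{"x":0.047,"y":-0.01,"z":0,"wx":0,"wy":0,"wz":-0.08},{"x":0.094,"y":-0.02,"z":0,"wx":0,"wy":0,"wz":-0.16},{"x":0.141,"y":-0.03,"z":0,"wx":0,"wy":0,"wz":-0.25},{"x":0.188,"y":-0.039,"z":0,"wx":0,"wy":0,"wz":-0.33},{"x":0.235,"y":-0.048,"z":0,"wx":0,"wy":0,"wz":-0.42},{"x":0.282,"y":-0.057,"z":0,"wx":0,"wy":0,"wz":-0.5},{"x":0.329,"y":-0.067,"z":0,"wx":0,"wy":0,"wz":-0.58},{"x":0.374,"y":-0.076,"z":0,"wx":0,"wy":0,"wz":-0.66}]'; python3 - <<'E'
from h import *; import pickle
go([.556,.020,.30],[.556,.020,.20])
im=cams.get_image("wrist"); save(im,"w1.png"); pickle.dump(im,open("w1.pkl","wb"))
print(proj(im,[.5557,.0201,.188],True),proj(im,[.599,.0626,.101],True),im["position"])
E
```

```text
t: 1.75
position: [0.5046, -0.0691, 0.3014]
ee_rot: [0.736, 0.677, -0.0, 0.0]
contact_force: [0.5, -1.2, -0.6]
finger_gap: 0.999
grip_force: 0.0
t 1.75 pos [ 0.5046 -0.0691  0.3014] F [ 0.5 -1.2 -0.6] turn [0. 0. 0.]
[0.556, 0.02, 0.3] -> [0.0931 0.0437 0.0013]
[0.556, 0.02, 0.2] -> [0.0931 0.0437 0.1013]
[384.93778383 103.25784554] [410.80133517  66.4001387 ] [ 0.50944976 -0.00303021  0.44439426]
```

View pics/w1.png

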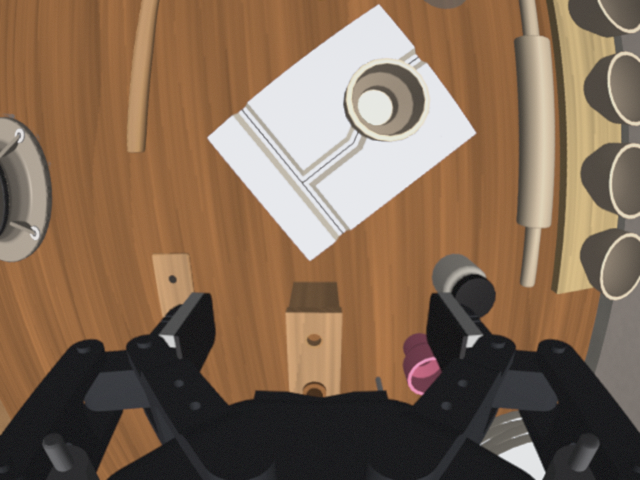

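The wrist view shows the cup rim centred near (387,99), the mould with its T groove, and the free rack hole at (314,340). That is about 4 px from my prediction, so I'll refine the fit.

```bash
python3 - <<'E'
from meas import *; import pickle
im=pickle.load(open("w1.pkl","rb")); c=im["color"]; hsv=cv2.cvtColor(c,cv2.COLOR_RGB2HSV)
castw=lambda C,z: np.array([onz(im,u,v,z,True)[:2] for u,v in C])
# mouth/rim ring radial profile about (387,99)
print([tuple(hsv[99,387+d]) for d in range(-50,-30,2)],[tuple(hsv[99,387+d]) for d in range(30,50,2)])
# ring pixels
u,v=np.meshgrid(np.arange(640),np.arange(480)); 
ring=(hsv[...,1]>20)&(hsv[...,1]<70)&(hsv[...,2]>185)&(np.hypot(u-387,v-99)<46)&(np.hypot(u-387,v-99)>28)
C=np.argwhere(ring)[:,::-1]; print("ring",len(C),circ(castw(C,.188)))
m=((hsv[...,1]<22)&(hsv[...,2]>185)&(u>200)&(u<480)&(v<265)).astype(np.uint8); m=cv2.morphologyEx(m,cv2.MORPH_CLOSE,np.ones((21,21))); P=castw(cont(blob(m)),.11)
print("mould",cv2.minAreaRect((P*1000).astype(np.float32)))
h=hsv[330:352,303:327,2].astype(float); uu,vv=u[330:352,303:327],v[330:352,303:327]; w=np.clip(np.median(h)-30-h,0,None); uh,vh=(uu*w).sum()/w.sum(),(vv*w).sum()/w.sum(); print("hole",uh,vh,onz(im,uh,vh,.09,True))
E
```

```text
[(np.uint8(110), np.uint8(6), np.uint8(236)), (np.uint8(105), np.uint8(6), np.uint8(236)), (np.uint8(110), np.uint8(6), np.uint8(236)), (np.uint8(114), np.uint8(7), np.uint8(184)), (np.uint8(18), np.uint8(51), np.uint8(134)), (np.uint8(25), np.uint8(28), np.uint8(229)), (np.uint8(30), np.uint8(19), np.uint8(231)), (np.uint8(20), np.uint8(43), np.uint8(217)), (np.uint8(17), np.uint8(53), np.uint8(167)), (np.uint8(17), np.uint8(50), np.uint8(169))] [(np.uint8(16), np.uint8(46), np.uint8(83)), (np.uint8(17), np.uint8(42), np.uint8(84)), (np.uint8(13), np.uint8(38), np.uint8(81)), (np.uint8(16), np.uint8(45), np.uint8(85)), (np.uint8(19), np.uint8(38), np.uint8(213)), (np.uint8(28), np.uint8(13), np.uint8(231)), (np.uint8(20), np.uint8(22), np.uint8(231)), (np.uint8(114), np.uint8(5), np.uint8(235)), (np.uint8(115), np.uint8(6), np.uint8(236)), (np.uint8(110), np.uint8(7), np.uint8(235))]
ring 732 (array([0.55892988, 0.02395934, 0.02760796]), np.float64(0.001658325019759207))
mould ((531.6341552734375, 9.54254150390625), (206.86532592773438, 158.04571533203125), 33.75223922729492)
hole 313.69040108156827 341.49797205948624 [ 0.48444397 -0.21420942  0.09      ]
```

```bash
python3 - <<'E'
from meas import *; import pickle
top=pickle.load(open("top0.pkl","rb")); w=pickle.load(open("w1.pkl","rb")); side=pickle.load(open("side0.pkl","rb"))
u,v=np.meshgrid(np.arange(640),np.arange(480))
H=cv2.cvtColor(top["color"],cv2.COLOR_RGB2HSV)
for n,(a,b),z in(("loose",(315,217),.188),("mid",(188.5,263),.12)):
    d=np.hypot(u-a,v-b); ring=(H[...,1]>14)&(H[...,1]<75)&(H[...,2]>185)&(d<17)&(d>8.5); C=np.argwhere(ring)[:,::-1]
    if n=="mid": print(H[263,172:180].tolist())
    q=circ(cast(top,C,z)); print(n,len(C),q, "side px",proj(side,[*q[0][:2],z]).round(1))
print("wrist cup in side",proj(side,[.559,.024,.188]).round(1))
# side rim: bright ring
Hs=cv2.cvtColor(side["color"],cv2.COLOR_RGB2HSV)
for n,(a,b),z in(("loose",(334.5,210),.188),("mid",(252,172),.12)):
    d=np.hypot(u-a,(v-b)*1.2); ring=(Hs[...,1]>10)&(Hs[...,1]<75)&(Hs[...,2]>175)&(d<19)&(d>7); C=np.argwhere(ring)[:,::-1]
    print("side",n,len(C),circ(cast(side,C,z)) if len(C)>9 else Hs[int(b)-12:int(b)+14:2,int(a)].tolist())
# wrist mould corners: subpixel cross-check of predicted corners
for k in([408.4,8.3],[492,-116.6],[659.8,-4.5],[576.3,120.5]):
    print("corner",k,proj(w,[k[0]/1e3,k[1]/1e3,.11],True).round(1))
Hw=cv2.cvtColor(w["color"],cv2.COLOR_RGB2HSV); m=((Hw[...,1]<16)&(Hw[...,2]>215)&(u>200)&(u<480)&(v<265)&~(np.hypot(u-387,v-99)<46)).astype(np.uint8)
m=cv2.morphologyEx(m,cv2.MORPH_OPEN,np.ones((5,5))); C=np.argwhere(m)[:,::-1]; h=cv2.convexHull(C.astype(np.int32))[:,0]
P=np.array([onz(w,a,b,.11,True)[:2] for a,b in h]); r=cv2.minAreaRect((P*1000).astype(np.float32)); print("mould w",r)
print([h[np.argmin(f)].tolist() for f in(h[:,0],-h[:,1],-h[:,0],h[:,1])])
E
```

```text
loose 94 (array([0.56222757, 0.02062765, 0.02747766]), np.float64(0.0009804280916869172)) side px [336.2 206.4]
[[15, 131, 117], [15, 133, 119], [15, 65, 149], [26, 19, 204], [28, 28, 164], [19, 54, 66], [26, 52, 73], [22, 51, 75]]
mid 115 (array([0.47473354, 0.29490117, 0.02699712]), np.float64(0.002321376240941975)) side px [252.5 167.7]
wrist cup in side [333.9 205.8]
side loose 175 (array([0.55869377, 0.02155685, 0.0276069 ]), np.float64(0.003070398211557376))
side mid 85 (array([0.47129116, 0.29283298, 0.02781037]), np.float64(0.007086991913462663))
corner [408.4, 8.3] [209.4 140.5]
corner [492, -116.6] [312.1 263.5]
corner [659.8, -4.5] [479.2 135.2]
corner [576.3, 120.5] [382.4   6.3]
mould w ((531.142578125, 4.7353973388671875), (199.8907470703125, 149.82833862304688), 33.71565628051758)
[[210, 140], [312, 258], [473, 134], [375, 7]]
```

```bash
python3 -m creep '[{"x":0.04,"y":0.02,"z":0,"wx":0,"wy":0,"wz":0},{"x":0.08,"y":0.04,"z":0,"wx":0,"wy":0,"wz":0},{"x":0.0955,"y":0.048,"z":0.02,"wx":0,"wy":0,"wz":0},{"x":0.0955,"y":0.048,"z":0.05,"wx":0,"wy":0,"wz":0},{"x":0.0955,"y":0.048,"z":0.085,"wx":0,"wy":0,"wz":0},{"x":0.0955,"y":0.048,"z":0.115,"wx":0,"wy":0,"wz":0},{"x":0.0955,"y":0.048,"z":0.135,"wx":0,"wy":0,"wz":0},{"x":0.0955,"y":0.048,"z":0.144,"wx":0,"wy":0,"wz":0}]'; python3 - <<'E'
from h import *; import pickle
go([.5605,.022,.157])
im=cams.get_image("wrist"); save(im,"w2.png"); pickle.dump(im,open("w2.pkl","wb"))
print(proj(im,[.5605,.022,.188],True))
E
```

```text
t: 2.6
position: [0.5587, 0.0194, 0.155]
ee_rot: [0.737, 0.676, -0.002, -0.001]
contact_force: [-0.1, 0.8, 0.6]
finger_gap: 1.0
grip_force: 0.0
t 2.6 pos [0.5587 0.0194 0.155 ] F [-0.1  0.8  0.6] turn [-0.004  0.001 -0.003]
[0.5605, 0.022, 0.157] -> [ 0.0028  0.0016 -0.002 ]
[326.7410181  335.20680214]
```

View pics/w2.png

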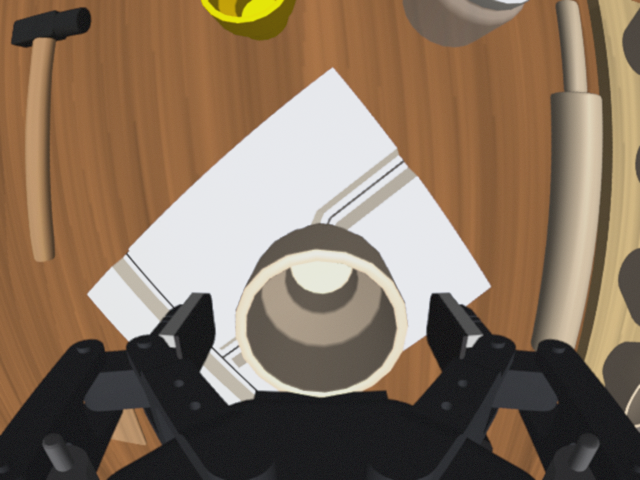

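The wrist view shows the cup centred between the pads, with its rim spanning columns 236–406 and the pads at 213 and 428. Closing now.

```bash
python3 -m creep '[{"x":0.002,"y":0,"z":0,"wx":0,"wy":0,"wz":0},{"x":0.002,"y":0,"z":0,"wx":0,"wy":0,"wz":0},{"x":0.002,"y":0,"z":0,"wx":0,"wy":0,"wz":0},{"x":0.002,"y":0,"z":0,"wx":0,"wy":0,"wz":0}]' 0.05 30; python3 -c "
from h import *
go([.5605,.022,.157],[.473,.294,.26])"
```

```text
t: 3.05
position: [0.5612, 0.0223, 0.1588]
ee_rot: [0.737, 0.676, 0.001, 0.001]
contact_force: [-1.8, 0.3, 7.0]
finger_gap: 0.69
grip_force: 32.4
t 3.05 pos [0.5612 0.0223 0.1588] F [-1.8  0.3  7. ] turn [ 0.002 -0.    -0.003]
[0.5605, 0.022, 0.157] -> [-0.0004 -0.0007  0.0018]
[0.473, 0.294, 0.26] -> [ 0.263  -0.1112 -0.1014]
```

```bash
python3 -m creep '[{"x":0,"y":0,"z":-0.01,"wx":0,"wy":0,"wz":0},{"x":0,"y":0,"z":-0.035,"wx":0,"wy":0,"wz":0},{"x":0,"y":0,"z":-0.065,"wx":0,"wy":0,"wz":0},{"x":0.025,"y":-0.01,"z":-0.09,"wx":0,"wy":0,"wz":0},{"x":0.06,"y":-0.025,"z":-0.1,"wx":0,"wy":0,"wz":0},{"x":0.1,"y":-0.042,"z":-0.1,"wx":0,"wy":0,"wz":0},{"x":0.14,"y":-0.06,"z":-0.1,"wx":0,"wy":0,"wz":0},{"x":0.165,"y":-0.075,"z":-0.1,"wx":0,"wy":0,"wz":0}]'; python3 -m creep '[{"x":0,"y":0,"z":0,"wx":0,"wy":0,"wz":0},{"x":0,"y":0,"z":0,"wx":0,"wy":0,"wz":0}]'; python3 - <<'E'
from h import *; import pickle
go([.473,.294,.26])
im=cams.get_image("wrist"); save(im,"w3.png"); pickle.dump(im,open("w3.pkl","wb"))
print(proj(im,[.473,.294,.12],True))
E
```

```text
t: 3.85
position: [0.4988, 0.1962, 0.2585]
ee_rot: [0.736, 0.677, 0.001, -0.0]
contact_force: [0.5, 0.2, -1.1]
finger_gap: 0.688
grip_force: 32.8
t: 4.05
position: [0.4999, 0.193, 0.2578]
ee_rot: [0.737, 0.676, 0.0, 0.0]
contact_force: [0.6, -0.0, -1.0]
finger_gap: 0.688
grip_force: 32.7
t 4.05 pos [0.4999 0.193  0.2578] F [ 0.6 -0.  -1. ] turn [ 0.001  0.    -0.002]
[0.473, 0.294, 0.26] -> [ 0.0983 -0.0354 -0.0022]
[273.86830557  99.18753488]
```

View pics/w3.png

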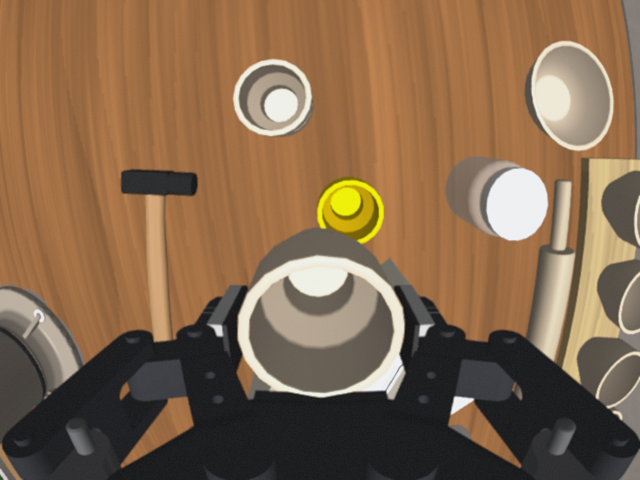

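The wrist view shows the stack rim at about (273,98) and the held cup's rim around (321,325), upright between the pads. I'll work out the offset between them.

```bash
python3 - <<'E'
from meas import *; import pickle
w=pickle.load(open("w3.pkl","rb")); H=cv2.cvtColor(w["color"],cv2.COLOR_RGB2HSV); u,v=np.meshgrid(np.arange(640),np.arange(480))
f=lambda C,z:np.array([onz(w,a,b,z,True)[:2] for a,b in C])
d=np.hypot(u-272.5,v-97.5); m=(H[...,1]<75)&(H[...,2]>185)&(d<42)&(d>27)
qs=circ(f(np.argwhere(m)[:,::-1],.12)); print("stack",m.sum(),qs)
d=np.hypot((u-321)/82,(v-325)/72); m=(H[...,1]<75)&(H[...,2]>190)&(d<1.08)&(d>.85)
z=.2578+.188-.1588; P=f(np.argwhere(m)[:,::-1],z); qh=circ(P); print("held",m.sum(),qh)
D=np.append(qs[0][:2]-qh[0][:2],0); print("world shift",D.round(4),"tool",R.from_quat(state()["ee_rot"]).inv().apply(D).round(4))
E
```

```text
stack 1279 (array([0.47131153, 0.29633421, 0.02749433]), np.float64(0.0013809587273345648))
held 4204 (array([0.49946782, 0.1937131 , 0.02771375]), np.float64(0.0012105216019377139))
world shift [-0.0282  0.1026  0.    ] tool [ 0.0998 -0.037  -0.0001]
```

```bash
python3 -m creep '[{"x":0.035,"y":-0.013,"z":0,"wx":0,"wy":0,"wz":0},{"x":0.07,"y":-0.025,"z":0,"wx":0,"wy":0,"wz":0},{"x":0.093,"y":-0.034,"z":0.01,"wx":0,"wy":0,"wz":0},{"x":0.0995,"y":-0.036,"z":0.035,"wx":0,"wy":0,"wz":0},{"x":0.0995,"y":-0.036,"z":0.06,"wx":0,"wy":0,"wz":0},{"x":0.0995,"y":-0.036,"z":0.075,"wx":0,"wy":0,"wz":0},{"x":0.0995,"y":-0.036,"z":0.078,"wx":0,"wy":0,"wz":0},{"x":0.0995,"y":-0.036,"z":0.078,"wx":0,"wy":0,"wz":0}]'; python3 - <<'E'
from h import *; import pickle
go([.472,.296,.1328])
im=cams.get_image("side"); pickle.dump(im,open("s3.pkl","wb")); a=cv2.resize(im["color"][80:230,190:310],(480,600),interpolation=cv2.INTER_CUBIC)
cv2.imwrite("pics/s3.png",a[...,::-1])
E
```

```text
t: 4.9
position: [0.4735, 0.2942, 0.1793]
ee_rot: [0.738, 0.675, -0.0, 0.0]
contact_force: [0.5, 0.2, -1.0]
finger_gap: 0.69
grip_force: 32.8
t 4.9 pos [0.4735 0.2942 0.1793] F [ 0.5  0.2 -1. ] turn [-0.     0.    -0.005]
[0.472, 0.296, 0.1328] -> [ 0.0017 -0.0016  0.0465]
```

View pics/s3.png

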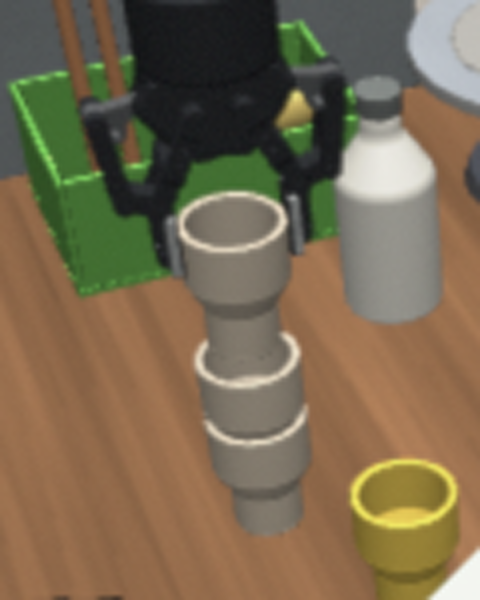

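The side view shows the held cup upright just above the stack mouth. It is about 2 mm off, which matches the residual, so I'll correct it while lowering slowly.

```bash
python3 -m creep '[{"x":0.0015,"y":-0.0015,"z":0.004,"wx":0,"wy":0,"wz":0},{"x":0.0015,"y":-0.0015,"z":0.01,"wx":0,"wy":0,"wz":0},{"x":0.0015,"y":-0.0015,"z":0.016,"wx":0,"wy":0,"wz":0},{"x":0.0015,"y":-0.0015,"z":0.022,"wx":0,"wy":0,"wz":0},{"x":0.0015,"y":-0.0015,"z":0.028,"wx":0,"wy":0,"wz":0},{"x":0.0015,"y":-0.0015,"z":0.033,"wx":0,"wy":0,"wz":0},{"x":0.0015,"y":-0.0015,"z":0.037,"wx":0,"wy":0,"wz":0},{"x":0.0015,"y":-0.0015,"z":0.039,"wx":0,"wy":0,"wz":0}]'; python3 -c "
from h import *
go([.472,.296,.1328])"
```

```text
t: 5.75
position: [0.4713, 0.2966, 0.1398]
ee_rot: [0.737, 0.676, -0.0, -0.0]
contact_force: [-0.7, 0.2, -1.2]
finger_gap: 0.695
grip_force: 32.8
t 5.75 pos [0.4713 0.2966 0.1398] F [-0.7  0.2 -1.2] turn [-0.     0.    -0.003]
[0.472, 0.296, 0.1328] -> [-0.0005  0.0008  0.007 ]
```

```bash
python3 -m creep '[{"x":0,"y":0,"z":0.0015,"wx":0,"wy":0,"wz":0},{"x":0,"y":0,"z":0.003,"wx":0,"wy":0,"wz":0},{"x":0,"y":0,"z":0.004,"wx":0,"wy":0,"wz":0},{"x":0,"y":0,"z":0.005,"wx":0,"wy":0,"wz":0},{"x":0,"y":0,"z":0.005,"wx":0,"wy":0,"wz":0}]'; python3 -m creep '[{"x":0,"y":0,"z":0.001,"wx":0,"wy":0,"wz":0},{"x":0,"y":0,"z":0.0015,"wx":0,"wy":0,"wz":0},{"x":0,"y":0,"z":0.0015,"wx":0,"wy":0,"wz":0}]'
```

```text
t: 6.25
position: [0.4714, 0.2967, 0.1353]
ee_rot: [0.737, 0.676, -0.0, 0.0]
contact_force: [-0.1, 1.2, -1.0]
finger_gap: 0.69
grip_force: 32.8
t: 6.55
position: [0.4715, 0.2967, 0.1338]
ee_rot: [0.737, 0.676, -0.0, 0.0]
contact_force: [0.9, -0.4, -0.0]
finger_gap: 0.69
grip_force: 32.8
```

```bash
python3 -m creep '[{"x":0,"y":0,"z":0.001,"wx":0,"wy":0,"wz":0},{"x":0,"y":0,"z":0.001,"wx":0,"wy":0,"wz":0}]';  python3 -m creep '[{"x":0,"y":0,"z":0.001,"wx":0,"wy":0,"wz":0},{"x":0,"y":0,"z":0.001,"wx":0,"wy":0,"wz":0}]'
```

```text
t: 6.75
position: [0.4715, 0.2967, 0.1327]
ee_rot: [0.737, 0.676, -0.0, 0.0]
contact_force: [0.2, -0.2, -1.3]
finger_gap: 0.69
grip_force: 32.8
t: 6.95
position: [0.4716, 0.2967, 0.1318]
ee_rot: [0.737, 0.676, 0.0, 0.0]
contact_force: [1.1, -0.3, 0.4]
finger_gap: 0.691
grip_force: 32.9
```

```bash
python3 -m creep '[{"x":0,"y":0,"z":0.001,"wx":0,"wy":0,"wz":0},{"x":0,"y":0,"z":0.001,"wx":0,"wy":0,"wz":0}]';  python3 -c "
from h import *
go([.472,.296,.25]); im=cams.get_image('side'); a=cv2.resize(im['color'][100:230,200:300],(400,520),interpolation=cv2.INTER_CUBIC)
cv2.imwrite('pics/s4.png',a[...,::-1])"
```

```text
t: 7.15
position: [0.4718, 0.2969, 0.1311]
ee_rot: [0.737, 0.676, 0.0, 0.0]
contact_force: [-0.2, -0.9, 3.2]
finger_gap: 0.688
grip_force: 33.2
t 7.15 pos [0.4718 0.2969 0.1311] F [-0.2 -0.9  3.2] turn [ 0.001 -0.    -0.003]
[0.472, 0.296, 0.25] -> [-0.0008  0.0004 -0.1189]
```

View pics/s4.png

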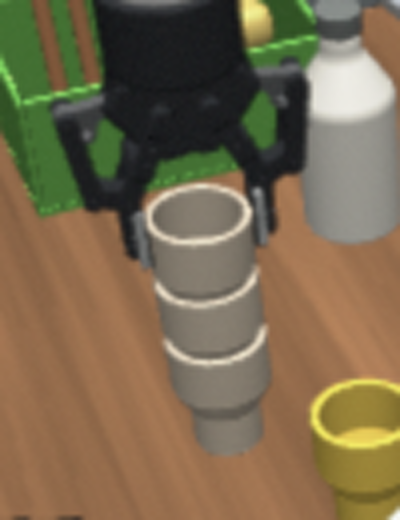

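The side view shows the three cups nested evenly and upright. Releasing and heading for the rack.

```bash
python3 -m creep '[{"x":0,"y":0,"z":0,"wx":0,"wy":0,"wz":0},{"x":0,"y":0,"z":0,"wx":0,"wy":0,"wz":0},{"x":0,"y":0,"z":0,"wx":0,"wy":0,"wz":0},{"x":0,"y":0,"z":0,"wx":0,"wy":0,"wz":0},{"x":0,"y":0,"z":-0.01,"wx":0,"wy":0,"wz":0},{"x":0,"y":0,"z":-0.04,"wx":0,"wy":0,"wz":0},{"x":0,"y":0,"z":-0.08,"wx":0,"wy":0,"wz":0},{"x":0,"y":0,"z":-0.12,"wx":0,"wy":0,"wz":0}]' 0.0854;  python3 -m creep '[{"x":-0.03,"y":0,"z":-0.04,"wx":0,"wy":0,"wz":0},{"x":-0.07,"y":0,"z":-0.05,"wx":0,"wy":0,"wz":0},{"x":-0.118,"y":0.01,"z":-0.05,"wx":0,"wy":0,"wz":0},{"x":-0.166,"y":0.017,"z":-0.05,"wx":0,"wy":0,"wz":0},{"x":-0.214,"y":0.023,"z":-0.05,"wx":0,"wy":0,"wz":0},{"x":-0.262,"y":0.027,"z":-0.05,"wx":0,"wy":0,"wz":0},{"x":-0.31,"y":0.031,"z":-0.05,"wx":0,"wy":0,"wz":0},{"x":-0.355,"y":0.034,"z":-0.05,"wx":0,"wy":0,"wz":0}]'; python3 -c "
from h import *
go([.475,-.354,.30])"
```

```text
t: 8.0
position: [0.471, 0.2967, 0.2526]
ee_rot: [0.737, 0.676, -0.0, -0.0]
contact_force: [0.1, 0.3, -0.1]
finger_gap: 0.998
grip_force: 0.0
t: 8.8
position: [0.4741, -0.0619, 0.3018]
ee_rot: [0.737, 0.676, 0.0, 0.001]
contact_force: [1.7, -0.1, -0.6]
finger_gap: 0.999
grip_force: 0.0
t 8.8 pos [ 0.4741 -0.0619  0.3018] F [ 1.7 -0.1 -0.6] turn [ 0.001  0.    -0.003]
[0.475, -0.354, 0.3] -> [-0.2909  0.0263  0.0019]
```

```bash
python3 -m creep '[{"x":-0.047,"y":0.004,"z":0,"wx":0,"wy":0,"wz":0},{"x":-0.094,"y":0.008,"z":0,"wx":0,"wy":0,"wz":0},{"x":-0.141,"y":0.012,"z":0,"wx":0,"wy":0,"wz":0},{"x":-0.188,"y":0.017,"z":0,"wx":0,"wy":0,"wz":0},{"x":-0.235,"y":0.021,"z":0,"wx":0,"wy":0,"wz":0},{"x":-0.275,"y":0.025,"z":0,"wx":0,"wy":0,"wz":0},{"x":-0.291,"y":0.026,"z":0,"wx":0,"wy":0,"wz":0},{"x":-0.291,"y":0.026,"z":0,"wx":0,"wy":0,"wz":0}]' 0.06; python3 - <<'E'
from h import *; import pickle
go([.475,-.354,.30])
for n in("top","wrist"):
    im=cams.get_image(n); save(im,n+"5.png"); pickle.dump(im,open(n+"5.pkl","wb"))
print(proj(im,[.4752,-.3554,.175],True),proj(im,[.4752,-.3554,.095],True),proj(im,[.482,-.286,.09],True))
E
```

```text
t: 9.6
position: [0.4743, -0.3544, 0.3008]
ee_rot: [0.739, 0.674, -0.0, -0.0]
contact_force: [0.0, 0.6, 0.0]
finger_gap: 0.701
grip_force: 0.0
t 9.6 pos [ 0.4743 -0.3544  0.3008] F [0.  0.6 0. ] turn [-0.     0.    -0.007]
[0.475, -0.354, 0.3] -> [0.0005 0.0007 0.0008]
[322.01288417 235.31480324] [321.6768252  214.37074171] [322.4668632  141.08892323]
```

View pics/wrist5.png

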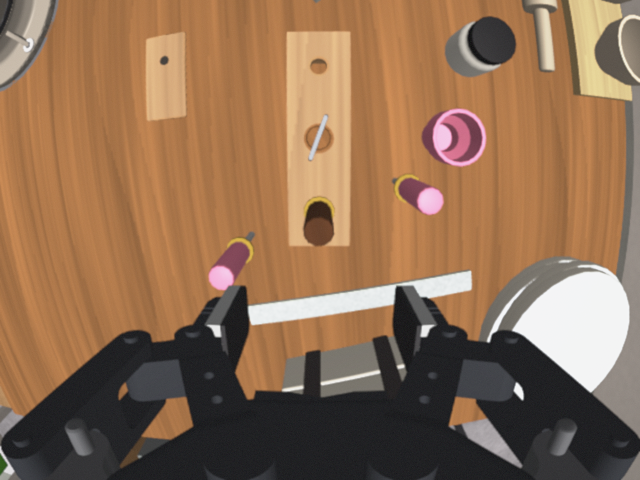

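The wrist view shows the dark raking tool at (319,225) with its handle top at (319,233). The loop tool is at (318,138), the free hole at (318,66), and the pink tools at (222,280) and (430,200). I'll refine the axis and check clearance.

```bash
python3 - <<'E'
from meas import *; import pickle
w=pickle.load(open("wrist5.pkl","rb")); t=pickle.load(open("top5.pkl","rb")); H=cv2.cvtColor(w["color"],cv2.COLOR_RGB2HSV); u,v=np.meshgrid(np.arange(640),np.arange(480))
f=lambda C,z:np.array([onz(w,a,b,z,True)[:2] for a,b in C])
m=(H[...,0]>19)&(H[...,0]<33)&(H[...,1]>120)&(H[...,2]>90)&(u>298)&(u<340)&(v>190)&(v<240); C=np.argwhere(m)[:,::-1]; print("collar",m.sum(),circ(f(C,.095)))
# handle top disc: brighter brown
print([H[y,319].tolist() for y in range(214,248,3)])
m=((H[...,2]<130)&(np.hypot(u-319,v-231)<13)&(H[...,2]>60)&(H[...,1]>90)).astype(np.uint8); C=np.argwhere(m)[:,::-1]; print("top",m.sum(),C.mean(0),onz(w,319,231.5,.175,True).round(4))
for n,a,b in(("pinkL",222,279),("pinkR",430,201)): print(n,onz(w,a,b,.155,True).round(3), "collar",onz(w,*((240,247) if n=="pinkL" else (407,190)),.073,True).round(3))
# holes/plank in wrist
m=((H[...,1]<125)&(H[...,2]>150)&(u>280)&(u<358)&(v>22)&(v<250)).astype(np.uint8); m=cv2.morphologyEx(m,cv2.MORPH_OPEN,np.ones((5,5))); C=cont(blob(m)); r=cv2.minAreaRect((f(C,.09)*1000).astype(np.float32)); print("plank",r)
h=np.clip(150-H[55:78,308:330,2].astype(float),0,None); print("hole",onz(w,(u[55:78,308:330]*h).sum()/h.sum(),(v[55:78,308:330]*h).sum()/h.sum(),.09,True))
# groove/mould in top now unobstructed?
E
```

```text
collar 200 (array([ 0.47250411, -0.35289295,  0.01298751]), np.float64(0.0011538846527145436))
[[12, 159, 53], [12, 136, 77], [11, 144, 106], [11, 146, 103], [11, 140, 104], [11, 140, 104], [11, 143, 102], [11, 142, 104], [11, 145, 104], [11, 142, 104], [11, 138, 109], [13, 147, 182]]
top 517 [319. 231.] [ 0.4732 -0.3523  0.175 ]
pinkL [ 0.387 -0.391  0.155] collar [ 0.386 -0.387  0.073]
pinkR [ 0.564 -0.34   0.155] collar [ 0.564 -0.342  0.073]
plank ((478.50079345703125, -282.411865234375), (210.09103393554688, 60.587772369384766), 85.23663330078125)
hole [ 0.48481409 -0.20859611  0.09      ]
```

Wrist and top differ by a constant (-3,+3) mm. The held-cup check backs the wrist camera, so I'll use that. The pink tools clear by over 75 mm, so I'm descending to the handle.

```bash
python3 -m creep '[{"x":0.002,"y":-0.0015,"z":0.03,"wx":0,"wy":0,"wz":0},{"x":0.002,"y":-0.0015,"z":0.07,"wx":0,"wy":0,"wz":0},{"x":0.002,"y":-0.0015,"z":0.105,"wx":0,"wy":0,"wz":0},{"x":0.002,"y":-0.0015,"z":0.135,"wx":0,"wy":0,"wz":0},{"x":0.002,"y":-0.0015,"z":0.16,"wx":0,"wy":0,"wz":0},{"x":0.002,"y":-0.0015,"z":0.178,"wx":0,"wy":0,"wz":0},{"x":0.002,"y":-0.0015,"z":0.184,"wx":0,"wy":0,"wz":0},{"x":0.002,"y":-0.0015,"z":0.184,"wx":0,"wy":0,"wz":0}]'; python3 - <<'E'
from meas import *; import pickle
go([.473,-.3525,.116])
w=cams.get_image("wrist"); pickle.dump(w,open("w6.pkl","wb")); save(w,"w6.png")
H=cv2.cvtColor(w["color"],cv2.COLOR_RGB2HSV); p=proj(w,[.473,-.3525,.175],True); print(p)
u,v=np.meshgrid(np.arange(640),np.arange(480))
m=blob(((H[...,2]>85)&(H[...,2]<125)&(H[...,1]>110)&(H[...,0]<14)&(np.hypot(u-p[0],v-p[1])<45)).astype(np.uint8)); C=cont(m)
print(m.sum(),C.mean(0),circ(np.array([onz(w,a,b,.175,True)[:2] for a,b in C])))
E
```

```text
t: 10.5
position: [0.4741, -0.348, 0.1167]
ee_rot: [0.736, 0.677, 0.0, -0.001]
contact_force: [0.2, 0.0, 0.5]
finger_gap: 0.699
grip_force: 0.0
t 10.5 pos [ 0.4741 -0.348   0.1167] F [0.2 0.  0.5] turn [-0.001 -0.001 -0.001]
[0.473, -0.3525, 0.116] -> [-0.0046 -0.0007  0.0007]
[320.08762392 399.20210693]
383 [320.56593407 375.34615385] (array([ 0.47286703, -0.3513479 ,  0.01050759]), np.float64(0.0005793826607247258))
```

```bash
python3 -m creep '[{"x":0,"y":0,"z":0,"wx":0,"wy":0,"wz":0},{"x":0,"y":0,"z":0,"wx":0,"wy":0,"wz":0},{"x":0,"y":0,"z":0,"wx":0,"wy":0,"wz":0}]'; python3 -c "
from h import *
go([.473,-.352,.116])"
```

```text
t: 10.85
position: [0.4742, -0.3502, 0.1177]
ee_rot: [0.737, 0.676, 0.0, 0.001]
contact_force: [-0.7, 0.2, -0.6]
finger_gap: 0.708
grip_force: 0.0
t 10.85 pos [ 0.4742 -0.3502  0.1177] F [-0.7  0.2 -0.6] turn [ 0.001  0.001 -0.003]
[0.473, -0.352, 0.116] -> [-0.0019 -0.001   0.0017]
```

```bash
python3 -m creep '[{"x":-0.0015,"y":-0.001,"z":0.001,"wx":0,"wy":0,"wz":0},{"x":-0.0015,"y":-0.001,"z":0.001,"wx":0,"wy":0,"wz":0},{"x":-0.0015,"y":-0.001,"z":0.001,"wx":0,"wy":0,"wz":0},{"x":-0.0015,"y":-0.001,"z":0.001,"wx":0,"wy":0,"wz":0},{"x":-0.0015,"y":-0.001,"z":0.001,"wx":0,"wy":0,"wz":0}]' 0.015 60; python3 -c "
from h import *
go([.473,-.352,.116]); print(state()['wrist_torque'].round(2))"
```

```text
t: 11.35
position: [0.4726, -0.3516, 0.1159]
ee_rot: [0.737, 0.676, -0.0, 0.0]
contact_force: [-0.4, -0.5, 1.6]
finger_gap: 0.263
grip_force: 58.5
t 11.35 pos [ 0.4726 -0.3516  0.1159] F [-0.4 -0.5  1.6] turn [-0.     0.    -0.003]
[0.473, -0.352, 0.116] -> [-0.0004  0.0005 -0.0001]
[-0.14  0.16  0.03]
```

Tool gripped (24 mm handle, 58 N). Lifting straight up, then over to the mould.

```bash
python3 -m creep '[{"x":0,"y":0,"z":-0.01,"wx":0,"wy":0,"wz":0},{"x":0,"y":0,"z":-0.03,"wx":0,"wy":0,"wz":0},{"x":0,"y":0,"z":-0.055,"wx":0,"wy":0,"wz":0},{"x":0,"y":0,"z":-0.085,"wx":0,"wy":0,"wz":0},{"x":0,"y":0,"z":-0.12,"wx":0,"wy":0,"wz":0},{"x":0,"y":0,"z":-0.155,"wx":0,"wy":0,"wz":0},{"x":0,"y":0,"z":-0.185,"wx":0,"wy":0,"wz":0},{"x":0,"y":0,"z":-0.195,"wx":0,"wy":0,"wz":0}]'; python3 -c "
from h import *
go([.5964,.0655,.30])"
```

```text
t: 12.15
position: [0.474, -0.3517, 0.3149]
ee_rot: [0.737, 0.676, 0.001, 0.003]
contact_force: [-0.1, 0.4, -1.6]
finger_gap: 0.262
grip_force: 58.8
t 12.15 pos [ 0.474  -0.3517  0.3149] F [-0.1  0.4 -1.6] turn [ 0.005  0.003 -0.003]
[0.5964, 0.0655, 0.3] -> [0.4262 0.0857 0.0142]
```

```bash
python3 -m creep '[{"x":0.03,"y":0.003,"z":0,"wx":0,"wy":0,"wz":0},{"x":0.075,"y":0.008,"z":0,"wx":0,"wy":0,"wz":0},{"x":0.12,"y":0.013,"z":0,"wx":0,"wy":0,"wz":0},{"x":0.165,"y":0.018,"z":0,"wx":0,"wy":0,"wz":0},{"x":0.21,"y":0.023,"z":0.01,"wx":0,"wy":0,"wz":0},{"x":0.255,"y":0.028,"z":0.03,"wx":0,"wy":0,"wz":0},{"x":0.285,"y":0.031,"z":0.045,"wx":0,"wy":0,"wz":0},{"x":0.295,"y":0.031,"z":0.05,"wx":0,"wy":0,"wz":0}]'; python3 -m creep '[{"x":0,"y":0,"z":0,"wx":0,"wy":0,"wz":0},{"x":0,"y":0,"z":0,"wx":0,"wy":0,"wz":0},{"x":0,"y":0,"z":0,"wx":0,"wy":0,"wz":0}]'; python3 - <<'E'
from h import *; import pickle
go([.5964,.0655,.23])
w=cams.get_image("wrist"); pickle.dump(w,open("w7.pkl","wb"))
o=w["color"].copy()
for p in([.5964,.0655],[.5648,.0444],[.5388,-.0066],[.4931,-.0371]):
    q=proj(w,[*p,.101],True); print(q.round(1)); cv2.circle(o,tuple(int(round(a)) for a in q),2,(255,0,0),-1)
cv2.imwrite("pics/w7.png",o[...,::-1])
E
```

```text
t: 12.95
position: [0.528, -0.0556, 0.2586]
ee_rot: [0.735, 0.678, -0.001, -0.002]
contact_force: [0.2, 0.3, -1.2]
finger_gap: 0.264
grip_force: 58.8
t: 13.25
position: [0.5293, -0.0623, 0.2612]
ee_rot: [0.738, 0.675, -0.0, 0.001]
contact_force: [-0.1, -0.4, -0.3]
finger_gap: 0.265
grip_force: 58.8
t 13.25 pos [ 0.5293 -0.0623  0.2612] F [-0.1 -0.4 -0.3] turn [ 0.001  0.001 -0.006]
[0.5964, 0.0655, 0.23] -> [0.1334 0.0553 0.0312]
[389.4  61.7]
[353.4  88.4]
[326.8 152.7]
[274.9 194.8]
```

View pics/w7.png

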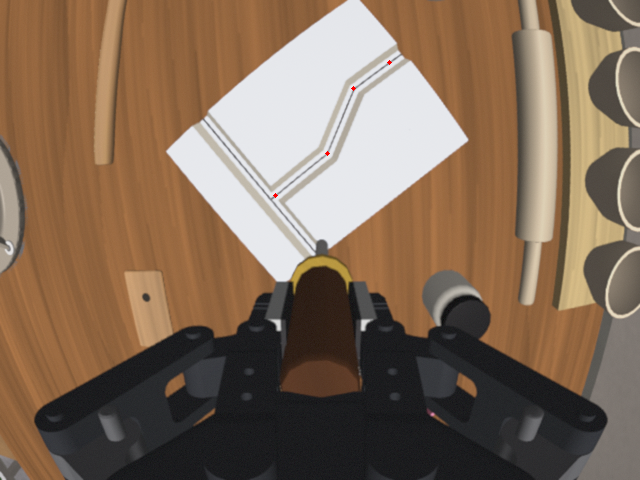

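The wrist view shows the projected seam points (389,62), (353,88), (327,153) and (275,195) falling in the groove, with the tool tip near (321,242). I'll quantify the lateral residuals and the tip offset.

```bash
cat > seam.py <<'E'
from meas import *; import pickle,sys
from scipy.ndimage import map_coordinates
def seam(w,zs=(.101,.110)):
    V=np.array([[.5964,.0655],[.5648,.0444],[.5388,-.0066],[.4931,-.0371]]); G=cv2.cvtColor(w["color"],cv2.COLOR_RGB2GRAY).astype(float)
    off=np.arange(-.013,.01301,.0005)
    for i in range(3):
        d=(V[i+1]-V[i]); L=np.linalg.norm(d); d/=L; n=np.array([-d[1],d[0]])
        prof=[]
        for s in np.arange(.012,L-.010,.002):
            q=np.array([proj(w,[*(V[i]+d*s+n*o),.101],True) for o in off]); prof.append(map_coordinates(G,[q[:,1],q[:,0]],order=1))
        print("seg",i,"normal",n.round(3),[int(a) for a in np.mean(prof,0)[::2]])
E
python3 - <<'E'
from seam import *
w=pickle.load(open("w7.pkl","rb")); seam(w)
G=w["color"]; s=state(); Rm=R.from_quat(s["ee_rot"]).as_matrix()
tip=s["position"]+Rm[:,2]*.0959; print("tip pred",tip.round(4),proj(w,tip,True).round(1),"4mm up",proj(w,tip-Rm[:,2]*.01,True).round(1))
for r in(238,241,244,247,250,254): print(r,G[r,310:334].mean(1).astype(int).tolist())
E
```

```text
seg 0 normal [ 0.555 -0.832] [231, 231, 231, 224, 196, 177, 176, 176, 179, 202, 227, 232, 217, 161, 183, 227, 231, 219, 186, 171, 171, 176, 207, 229, 231, 231, 231]
seg 1 normal [ 0.891 -0.454] [232, 232, 232, 231, 221, 195, 182, 182, 185, 205, 227, 232, 219, 159, 182, 229, 232, 218, 183, 168, 168, 168, 180, 214, 230, 232, 232]
seg 2 normal [ 0.555 -0.832] [232, 232, 232, 232, 225, 198, 179, 178, 179, 199, 225, 233, 223, 169, 175, 225, 233, 223, 193, 174, 173, 173, 179, 208, 229, 233, 232]
tip pred [ 0.5294 -0.0622  0.1654] [321.6 241. ] 4mm up [321.6 245.2]
238 [185, 165, 162, 175, 201, 223, 232, 234, 234, 231, 230, 229, 229, 229, 232, 233, 234, 234, 233, 233, 233, 234, 233, 234]
241 [233, 226, 209, 180, 165, 160, 149, 126, 102, 90, 83, 82, 85, 87, 97, 133, 182, 222, 233, 234, 233, 233, 234, 234]
244 [206, 229, 234, 232, 220, 173, 112, 81, 81, 83, 85, 85, 84, 85, 84, 84, 97, 153, 212, 232, 234, 234, 231, 219]
247 [167, 141, 196, 229, 232, 196, 119, 78, 82, 85, 83, 85, 85, 85, 86, 85, 97, 145, 197, 222, 205, 161, 126, 111]
250 [234, 226, 194, 154, 153, 136, 96, 80, 81, 84, 87, 85, 86, 85, 85, 85, 85, 91, 100, 101, 101, 102, 106, 109]
254 [198, 219, 230, 231, 205, 146, 92, 72, 75, 74, 72, 71, 71, 73, 74, 75, 80, 84, 93, 96, 98, 101, 105, 108]
```

```bash
python3 -m creep '[{"x":0.03,"y":0.012,"z":0,"wx":0,"wy":0,"wz":0},{"x":0.065,"y":0.027,"z":0.005,"wx":0,"wy":0,"wz":0},{"x":0.1,"y":0.042,"z":0.015,"wx":0,"wy":0,"wz":0},{"x":0.125,"y":0.052,"z":0.025,"wx":0,"wy":0,"wz":0},{"x":0.1335,"y":0.055,"z":0.034,"wx":0,"wy":0,"wz":0},{"x":0.1335,"y":0.055,"z":0.038,"wx":0,"wy":0,"wz":0},{"x":0.1335,"y":0.055,"z":0.038,"wx":0,"wy":0,"wz":0},{"x":0.1335,"y":0.055,"z":0.038,"wx":0,"wy":0,"wz":0}]'; python3 -m creep '[{"x":0,"y":0,"z":0,"wx":0,"wy":0,"wz":0},{"x":0,"y":0,"z":0,"wx":0,"wy":0,"wz":0}]'; python3 - <<'E'
from seam import *
go([.5964,.0655,.197],[.5648,.0444,.197],[.5388,-.0066,.197],[.4931,-.0371,.197])
w=cams.get_image("wrist"); pickle.dump(w,open("w8.pkl","wb")); o=w["color"].copy()
s=state(); Rm=R.from_quat(s["ee_rot"]).as_matrix(); tip=s["position"]+Rm[:,2]*.0959
for P in([.5964,.0655,.101],[.6048,.0711,.101],tip): 
    q=proj(w,P,True); print(q.round(1)); cv2.circle(o,tuple(int(round(a)) for a in q),1,(255,0,0),-1)
cv2.imwrite("pics/w8.png",cv2.resize(o[160:310,220:420],(800,600),interpolation=cv2.INTER_CUBIC)[...,::-1])
E
```

```text
t: 14.1
position: [0.5955, 0.0657, 0.2231]
ee_rot: [0.738, 0.675, -0.0, 0.001]
contact_force: [-0.5, -0.4, -0.7]
finger_gap: 0.267
grip_force: 58.9
t: 14.3
position: [0.5957, 0.0671, 0.2234]
ee_rot: [0.738, 0.675, 0.0, 0.0]
contact_force: [-0.1, -0.0, -1.2]
finger_gap: 0.266
grip_force: 58.9
t 14.3 pos [0.5957 0.0671 0.2234] F [-0.1 -0.  -1.2] turn [ 0.001  0.    -0.005]
[0.5964, 0.0655, 0.197] -> [-0.0015  0.0008  0.0264]
[0.5648, 0.0444, 0.197] -> [-0.0253 -0.0288  0.0264]
[0.5388, -0.0066, 0.197] -> [-0.0784 -0.0502  0.0264]
[0.4931, -0.0371, 0.197] -> [-0.1128 -0.093   0.0264]
[322.4 233.6]
[333.2 225.3]
[321.4 240.9]
```

View pics/w8.png

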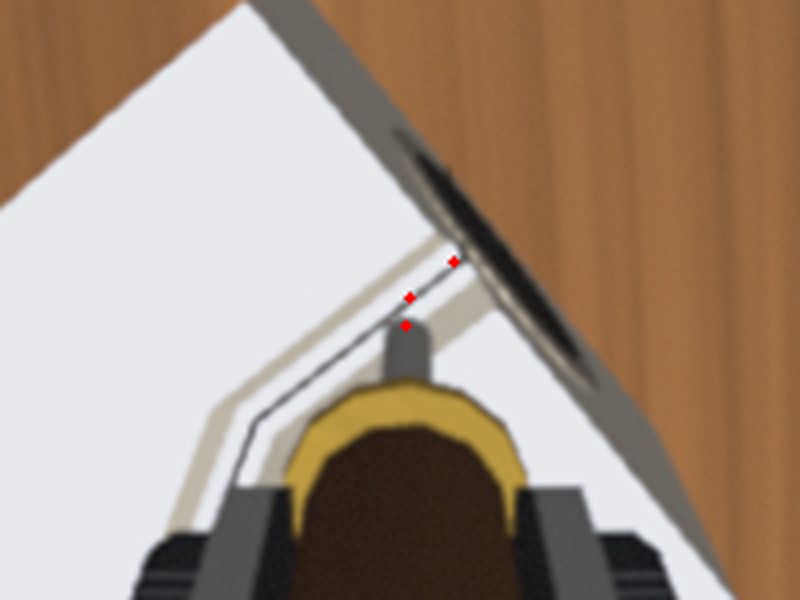

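The crop shows the predicted start point (410,298) on the groove's centre line, with the tip (405,325) just beside it, as expected from its height. I'll shift by (-1.5, 0.8) mm and lower gently.

```bash
python3 -m creep '[{"x":-0.0012,"y":0.0008,"z":0.003,"wx":0,"wy":0,"wz":0},{"x":-0.0012,"y":0.0008,"z":0.009,"wx":0,"wy":0,"wz":0},{"x":-0.0012,"y":0.0008,"z":0.014,"wx":0,"wy":0,"wz":0},{"x":-0.0012,"y":0.0008,"z":0.018,"wx":0,"wy":0,"wz":0},{"x":-0.0012,"y":0.0008,"z":0.02,"wx":0,"wy":0,"wz":0},{"x":-0.0012,"y":0.0008,"z":0.022,"wx":0,"wy":0,"wz":0},{"x":-0.0012,"y":0.0008,"z":0.0235,"wx":0,"wy":0,"wz":0},{"x":-0.0012,"y":0.0008,"z":0.0245,"wx":0,"wy":0,"wz":0}]';  python3 -m creep '[{"x":0,"y":0,"z":0,"wx":0,"wy":0,"wz":0},{"x":0,"y":0,"z":0,"wx":0,"wy":0,"wz":0}]';python3 -c "
from h import *
go([.5964,.0655,.197],[.5648,.0444,.197],[.5388,-.0066,.197],[.4931,-.0371,.197])"
```

```text
t: 15.15
position: [0.5963, 0.0668, 0.1983]
ee_rot: [0.737, 0.676, 0.0, 0.0]
contact_force: [-0.3, -0.7, -1.4]
finger_gap: 0.264
grip_force: 58.9
t: 15.35
position: [0.5963, 0.0668, 0.1984]
ee_rot: [0.737, 0.676, 0.0, 0.0]
contact_force: [0.1, 0.3, -1.1]
finger_gap: 0.268
grip_force: 58.9
t 15.35 pos [0.5963 0.0668 0.1984] F [ 0.1  0.3 -1.1] turn [ 0.    -0.    -0.003]
[0.5964, 0.0655, 0.197] -> [-0.0013  0.0002  0.0014]
[0.5648, 0.0444, 0.197] -> [-0.0251 -0.0295  0.0014]
[0.5388, -0.0066, 0.197] -> [-0.0781 -0.0509  0.0014]
[0.4931, -0.0371, 0.197] -> [-0.1125 -0.0938  0.0014]
```

```bash
python3 -m creep '[{"x":-0.001,"y":0,"z":0.0005,"wx":0,"wy":0,"wz":0},{"x":-0.001,"y":0,"z":0.001,"wx":0,"wy":0,"wz":0},{"x":-0.001,"y":0,"z":0.001,"wx":0,"wy":0,"wz":0}]';  python3 -m creep '[{"x":0,"y":0,"z":0.001,"wx":0,"wy":0,"wz":0},{"x":0,"y":0,"z":0.001,"wx":0,"wy":0,"wz":0}]';python3 -c "
from h import *
go([.5964,.0655,.197],[.5648,.0444,.197],[.5388,-.0066,.197],[.4931,-.0371,.197])"
```

```text
t: 15.65
position: [0.5961, 0.0657, 0.1972]
ee_rot: [0.737, 0.676, -0.0, 0.0]
contact_force: [-0.3, -0.1, -0.5]
finger_gap: 0.264
grip_force: 58.9
t: 15.85
position: [0.5963, 0.0659, 0.1966]
ee_rot: [0.737, 0.676, 0.0, 0.0]
contact_force: [-0.1, -0.7, 2.0]
finger_gap: 0.263
grip_force: 58.9
t 15.85 pos [0.5963 0.0659 0.1966] F [-0.1 -0.7  2. ] turn [ 0.    -0.    -0.003]
[0.5964, 0.0655, 0.197] -> [-0.0004  0.0001 -0.0004]
[0.5648, 0.0444, 0.197] -> [-0.0241 -0.0295 -0.0004]
[0.5388, -0.0066, 0.197] -> [-0.0772 -0.051  -0.0005]
[0.4931, -0.0371, 0.197] -> [-0.1115 -0.0939 -0.0005]
```

Light contact on the floor (about 3 N). Raking segment 1 at 3 mm per row.

```bash
python3 -m creep '[{"x":-0.0019,"y":-0.0023,"z":0,"wx":0,"wy":0,"wz":0},{"x":-0.0037,"y":-0.0047,"z":0,"wx":0,"wy":0,"wz":0},{"x":-0.0056,"y":-0.007,"z":0,"wx":0,"wy":0,"wz":0},{"x":-0.0075,"y":-0.0093,"z":0,"wx":0,"wy":0,"wz":0},{"x":-0.0094,"y":-0.0117,"z":0,"wx":0,"wy":0,"wz":0},{"x":-0.0112,"y":-0.014,"z":0,"wx":0,"wy":0,"wz":0},{"x":-0.0131,"y":-0.0163,"z":0,"wx":0,"wy":0,"wz":0},{"x":-0.015,"y":-0.0187,"z":0,"wx":0,"wy":0,"wz":0}]';python3 -c "
from h import *
go([.5648,.0444,.197],[.5388,-.0066,.197],[.4931,-.0371,.197])"
```

```text
t: 16.65
position: [0.5763, 0.0525, 0.1965]
ee_rot: [0.737, 0.676, 0.0, 0.0]
contact_force: [1.1, 0.5, 1.0]
finger_gap: 0.268
grip_force: 59.3
t 16.65 pos [0.5763 0.0525 0.1965] F [1.1 0.5 1. ] turn [ 0.001 -0.    -0.003]
[0.5648, 0.0444, 0.197] -> [-0.009  -0.0107 -0.0005]
[0.5388, -0.0066, 0.197] -> [-0.0621 -0.0322 -0.0005]
[0.4931, -0.0371, 0.197] -> [-0.0965 -0.0751 -0.0006]
```

```bash
python3 -m creep '[{"x":-0.0018,"y":-0.0021,"z":0,"wx":0,"wy":0,"wz":0},{"x":-0.0036,"y":-0.0043,"z":0,"wx":0,"wy":0,"wz":0},{"x":-0.0054,"y":-0.0064,"z":0,"wx":0,"wy":0,"wz":0},{"x":-0.0072,"y":-0.0086,"z":0,"wx":0,"wy":0,"wz":0},{"x":-0.009,"y":-0.0107,"z":0,"wx":0,"wy":0,"wz":0},{"x":-0.0117,"y":-0.0118,"z":0,"wx":0,"wy":0,"wz":0},{"x":-0.0145,"y":-0.013,"z":0,"wx":0,"wy":0,"wz":0},{"x":-0.0173,"y":-0.0141,"z":0,"wx":0,"wy":0,"wz":0}]';python3 -c "
from h import *
go([.5648,.0444,.197],[.5388,-.0066,.197],[.4931,-.0371,.197])"
```

```text
t: 17.45
position: [0.5605, 0.0367, 0.1964]
ee_rot: [0.737, 0.676, 0.0, -0.0]
contact_force: [1.6, 2.8, 3.2]
finger_gap: 0.264
grip_force: 59.4
t 17.45 pos [0.5605 0.0367 0.1964] F [1.6 2.8 3.2] turn [-0.    -0.001 -0.003]
[0.5648, 0.0444, 0.197] -> [ 0.008   0.0036 -0.0006]
[0.5388, -0.0066, 0.197] -> [-0.045  -0.0179 -0.0006]
[0.4931, -0.0371, 0.197] -> [-0.0794 -0.0608 -0.0006]
```

```bash
python3 -m creep '[{"x":-0.0028,"y":-0.0011,"z":0,"wx":0,"wy":0,"wz":0},{"x":-0.0056,"y":-0.0022,"z":0,"wx":0,"wy":0,"wz":0},{"x":-0.0084,"y":-0.0033,"z":0,"wx":0,"wy":0,"wz":0},{"x":-0.0112,"y":-0.0045,"z":0,"wx":0,"wy":0,"wz":0},{"x":-0.014,"y":-0.0056,"z":0,"wx":0,"wy":0,"wz":0},{"x":-0.0168,"y":-0.0067,"z":0,"wx":0,"wy":0,"wz":0},{"x":-0.0196,"y":-0.0078,"z":0,"wx":0,"wy":0,"wz":0},{"x":-0.0224,"y":-0.0089,"z":0,"wx":0,"wy":0,"wz":0}]';python3 -c "
from h import *
go([.5648,.0444,.197],[.5388,-.0066,.197],[.4931,-.0371,.197])"
```

```text
t: 18.25
position: [0.5498, 0.0148, 0.1963]
ee_rot: [0.737, 0.676, 0.0, -0.0]
contact_force: [1.3, 3.3, 3.2]
finger_gap: 0.267
grip_force: 59.4
t 18.25 pos [0.5498 0.0148 0.1963] F [1.3 3.3 3.2] turn [ 0.    -0.    -0.003]
[0.5648, 0.0444, 0.197] -> [ 0.0308  0.0124 -0.0007]
[0.5388, -0.0066, 0.197] -> [-0.0223 -0.0091 -0.0007]
[0.4931, -0.0371, 0.197] -> [-0.0566 -0.052  -0.0007]
```

```bash
python3 -m creep '[{"x":-0.0028,"y":-0.0011,"z":0,"wx":0,"wy":0,"wz":0},{"x":-0.0056,"y":-0.0023,"z":0,"wx":0,"wy":0,"wz":0},{"x":-0.0084,"y":-0.0034,"z":0,"wx":0,"wy":0,"wz":0},{"x":-0.0112,"y":-0.0045,"z":0,"wx":0,"wy":0,"wz":0},{"x":-0.014,"y":-0.0057,"z":0,"wx":0,"wy":0,"wz":0},{"x":-0.0168,"y":-0.0068,"z":0,"wx":0,"wy":0,"wz":0},{"x":-0.0196,"y":-0.008,"z":0,"wx":0,"wy":0,"wz":0},{"x":-0.0223,"y":-0.0091,"z":0,"wx":0,"wy":0,"wz":0}]';python3 -c "
from h import *
go([.5388,-.0066,.197],[.4931,-.0371,.197])"
```

```text
t: 19.05
position: [0.5387, -0.0067, 0.1963]
ee_rot: [0.737, 0.676, 0.0, -0.0]
contact_force: [2.3, 3.2, 3.5]
finger_gap: 0.26
grip_force: 59.5
t 19.05 pos [ 0.5387 -0.0067  0.1963] F [2.3 3.2 3.5] turn [ 0.    -0.    -0.003]
[0.5388, -0.0066, 0.197] -> [ 0.0001  0.     -0.0007]
[0.4931, -0.0371, 0.197] -> [-0.0343 -0.0428 -0.0007]
```

```bash
python3 -m creep '[{"x":-0.0019,"y":-0.0023,"z":0,"wx":0,"wy":0,"wz":0},{"x":-0.0037,"y":-0.0047,"z":0,"wx":0,"wy":0,"wz":0},{"x":-0.0056,"y":-0.007,"z":0,"wx":0,"wy":0,"wz":0},{"x":-0.0075,"y":-0.0093,"z":0,"wx":0,"wy":0,"wz":0},{"x":-0.0094,"y":-0.0117,"z":0,"wx":0,"wy":0,"wz":0},{"x":-0.0112,"y":-0.014,"z":0,"wx":0,"wy":0,"wz":0},{"x":-0.0131,"y":-0.0163,"z":0,"wx":0,"wy":0,"wz":0},{"x":-0.015,"y":-0.0187,"z":0,"wx":0,"wy":0,"wz":0}]';python3 -c "
from h import *
go([.5388,-.0066,.197],[.4931,-.0371,.197])"
```

```text
t: 19.85
position: [0.5188, -0.0199, 0.1963]
ee_rot: [0.737, 0.676, 0.0, 0.0]
contact_force: [2.5, 2.1, 3.9]
finger_gap: 0.262
grip_force: 59.6
t 19.85 pos [ 0.5188 -0.0199  0.1963] F [2.5 2.1 3.9] turn [ 0.    -0.    -0.003]
[0.5388, -0.0066, 0.197] -> [ 0.015   0.0188 -0.0007]
[0.4931, -0.0371, 0.197] -> [-0.0194 -0.0241 -0.0007]
```

```bash
python3 -m creep '[{"x":-0.0019,"y":-0.0023,"z":0,"wx":0,"wy":0,"wz":0},{"x":-0.0037,"y":-0.0047,"z":0,"wx":0,"wy":0,"wz":0},{"x":-0.0056,"y":-0.007,"z":0,"wx":0,"wy":0,"wz":0},{"x":-0.0075,"y":-0.0093,"z":0,"wx":0,"wy":0,"wz":0},{"x":-0.0094,"y":-0.0117,"z":0,"wx":0,"wy":0,"wz":0},{"x":-0.0112,"y":-0.014,"z":0,"wx":0,"wy":0,"wz":0},{"x":-0.0131,"y":-0.0163,"z":0,"wx":0,"wy":0,"wz":0},{"x":-0.015,"y":-0.0187,"z":0,"wx":0,"wy":0,"wz":0}]';python3 -m creep '[{"x":-0.0018,"y":-0.0022,"z":0,"wx":0,"wy":0,"wz":0},{"x":-0.0036,"y":-0.0045,"z":0,"wx":0,"wy":0,"wz":0},{"x":-0.005,"y":-0.0062,"z":0,"wx":0,"wy":0,"wz":0},{"x":-0.005,"y":-0.0062,"z":0,"wx":0,"wy":0,"wz":0}]';python3 -c "
from h import *
go([.4931,-.0371,.197],[.4843,-.2125,.30])"
```

```text
t: 20.65
position: [0.4988, -0.0332, 0.1963]
ee_rot: [0.737, 0.676, 0.0, 0.0]
contact_force: [2.4, 1.8, 4.1]
finger_gap: 0.266
grip_force: 59.6
t: 21.05
position: [0.4916, -0.038, 0.1962]
ee_rot: [0.737, 0.676, -0.001, -0.0]
contact_force: [0.2, 1.4, 5.8]
finger_gap: 0.265
grip_force: 59.8
t 21.05 pos [ 0.4916 -0.038   0.1962] F [0.2 1.4 5.8] turn [-0.001  0.001 -0.004]
[0.4931, -0.0371, 0.197] -> [ 0.001   0.0015 -0.0008]
[0.4843, -0.2125, 0.3] -> [-0.1746  0.0078 -0.1037]
```

Seam done to its end. Lifting out and moving over the free hole.

```bash
python3 -m creep '[{"x":0,"y":0,"z":-0.01,"wx":0,"wy":0,"wz":0},{"x":0,"y":0,"z":-0.03,"wx":0,"wy":0,"wz":0},{"x":0,"y":0,"z":-0.05,"wx":0,"wy":0,"wz":0},{"x":-0.025,"y":0,"z":-0.055,"wx":0,"wy":0,"wz":0},{"x":-0.06,"y":0.002,"z":-0.055,"wx":0,"wy":0,"wz":0},{"x":-0.1,"y":0.004,"z":-0.055,"wx":0,"wy":0,"wz":0},{"x":-0.14,"y":0.006,"z":-0.055,"wx":0,"wy":0,"wz":0},{"x":-0.165,"y":0.0078,"z":-0.055,"wx":0,"wy":0,"wz":0}]';python3 -m creep '[{"x":-0.0096,"y":0,"z":0.01,"wx":0,"wy":0,"wz":0},{"x":-0.0096,"y":0,"z":0.02,"wx":0,"wy":0,"wz":0},{"x":-0.0096,"y":0,"z":0.025,"wx":0,"wy":0,"wz":0},{"x":-0.0096,"y":0,"z":0.025,"wx":0,"wy":0,"wz":0},{"x":-0.0096,"y":0,"z":0.025,"wx":0,"wy":0,"wz":0}]'; python3 - <<'E'
from seam import *
go([.4843,-.2125,.21],[.4843,-.2125,.1162])
w=cams.get_image("wrist"); pickle.dump(w,open("w9.pkl","wb")); o=w["color"].copy()
s=state(); Rm=R.from_quat(s["ee_rot"]).as_matrix(); tip=s["position"]+Rm[:,2]*.0959
for P in([.4843,-.2125,.09],tip): 
    q=proj(w,P,True); print(q.round(1)); cv2.circle(o,tuple(int(round(a)) for a in q),1,(255,0,0),-1)
cv2.imwrite("pics/w9.png",cv2.resize(o[160:310,220:420],(800,600),interpolation=cv2.INTER_CUBIC)[...,::-1])
E
```

```text
t: 21.85
position: [0.4831, -0.2063, 0.2505]
ee_rot: [0.738, 0.674, -0.002, -0.001]
contact_force: [1.0, 0.3, -0.7]
finger_gap: 0.265
grip_force: 59.1
t: 22.35
position: [0.4851, -0.2106, 0.2262]
ee_rot: [0.736, 0.677, 0.0, -0.0]
contact_force: [0.0, 0.2, -1.5]
finger_gap: 0.268
grip_force: 59.0
t 22.35 pos [ 0.4851 -0.2106  0.2262] F [ 0.   0.2 -1.5] turn [-0.    -0.001 -0.001]
[0.4843, -0.2125, 0.21] -> [-0.002  -0.0007  0.0162]
[0.4843, -0.2125, 0.1162] -> [-0.002  -0.0006  0.11  ]
[320.6 229.9]
[322. 242.]
```

View pics/w9.png

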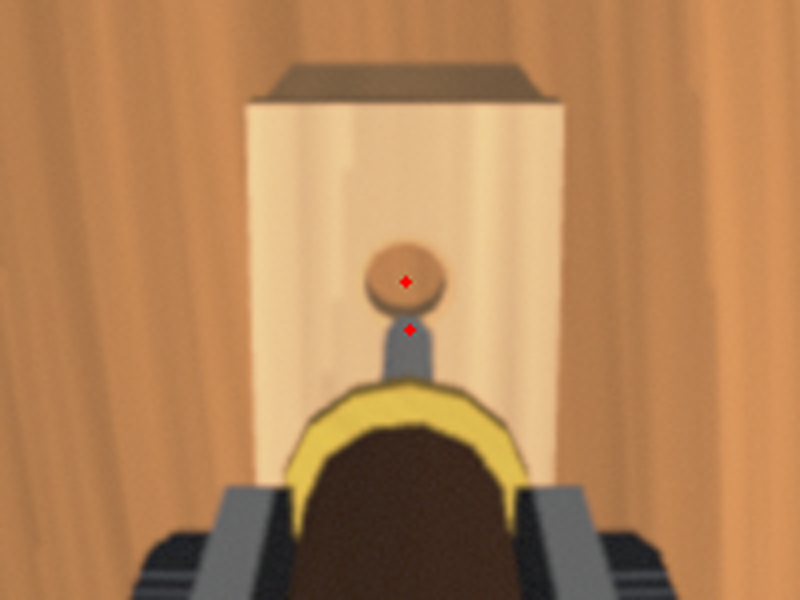

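The crop shows the predicted hole centre (405,281) on the real hole, and the tip (409,328) where it should be. Lowering in.

```bash
python3 -m creep '[{"x":-0.002,"y":-0.0006,"z":0.005,"wx":0,"wy":0,"wz":0},{"x":-0.002,"y":-0.0006,"z":0.015,"wx":0,"wy":0,"wz":0},{"x":-0.002,"y":-0.0006,"z":0.025,"wx":0,"wy":0,"wz":0},{"x":-0.002,"y":-0.0006,"z":0.03,"wx":0,"wy":0,"wz":0},{"x":-0.002,"y":-0.0006,"z":0.03,"wx":0,"wy":0,"wz":0},{"x":-0.002,"y":-0.0006,"z":0.03,"wx":0,"wy":0,"wz":0}]';python3 -c "
from h import *
go([.4843,-.2125,.1162])"
```

```text
t: 23.0
position: [0.4842, -0.2141, 0.1962]
ee_rot: [0.737, 0.676, 0.0, -0.0]
contact_force: [0.4, 0.5, 0.3]
finger_gap: 0.266
grip_force: 59.0
t 23.0 pos [ 0.4842 -0.2141  0.1962] F [0.4 0.5 0.3] turn [-0.    -0.    -0.003]
[0.4843, -0.2125, 0.1162] -> [ 0.0016 -0.0001  0.08  ]
```

```bash
python3 -m creep '[{"x":0.0012,"y":0,"z":0.002,"wx":0,"wy":0,"wz":0},{"x":0.0012,"y":0,"z":0.006,"wx":0,"wy":0,"wz":0},{"x":0.0012,"y":0,"z":0.012,"wx":0,"wy":0,"wz":0},{"x":0.0012,"y":0,"z":0.02,"wx":0,"wy":0,"wz":0},{"x":0.0012,"y":0,"z":0.029,"wx":0,"wy":0,"wz":0},{"x":0.0012,"y":0,"z":0.038,"wx":0,"wy":0,"wz":0},{"x":0.0012,"y":0,"z":0.045,"wx":0,"wy":0,"wz":0},{"x":0.0012,"y":0,"z":0.05,"wx":0,"wy":0,"wz":0}]';python3 -c "
from h import *
go([.4843,-.2125,.1162])"
```

```text
t: 23.8
position: [0.484, -0.2128, 0.1453]
ee_rot: [0.737, 0.676, -0.0, -0.0]
contact_force: [0.0, -0.4, -1.6]
finger_gap: 0.265
grip_force: 59.0
t 23.8 pos [ 0.484  -0.2128  0.1453] F [ 0.  -0.4 -1.6] turn [-0.001 -0.    -0.003]
[0.4843, -0.2125, 0.1162] -> [0.0003 0.0003 0.0291]
```

In the hole with no side force. I'll lower the rest and then seat the collar.

```bash
python3 -m creep '[{"x":0,"y":0,"z":0.007,"wx":0,"wy":0,"wz":0},{"x":0,"y":0,"z":0.014,"wx":0,"wy":0,"wz":0},{"x":0,"y":0,"z":0.02,"wx":0,"wy":0,"wz":0},{"x":0,"y":0,"z":0.025,"wx":0,"wy":0,"wz":0},{"x":0,"y":0,"z":0.028,"wx":0,"wy":0,"wz":0},{"x":0,"y":0,"z":0.028,"wx":0,"wy":0,"wz":0}]';python3 -m creep '[{"x":0,"y":0,"z":0.0005,"wx":0,"wy":0,"wz":0},{"x":0,"y":0,"z":0.001,"wx":0,"wy":0,"wz":0},{"x":0,"y":0,"z":0.001,"wx":0,"wy":0,"wz":0}]'
```

```text
t: 24.4
position: [0.4841, -0.2128, 0.1179]
ee_rot: [0.737, 0.676, -0.0, -0.0]
contact_force: [-0.3, -0.2, -1.3]
finger_gap: 0.265
grip_force: 59.0
t: 24.7
position: [0.4844, -0.213, 0.1175]
ee_rot: [0.737, 0.676, 0.0, 0.0]
contact_force: [0.2, 0.2, -1.6]
finger_gap: 0.269
grip_force: 59.0
```

```bash
python3 -m creep '[{"x":0,"y":0,"z":0.001,"wx":0,"wy":0,"wz":0},{"x":0,"y":0,"z":0.001,"wx":0,"wy":0,"wz":0},{"x":0,"y":0,"z":0.001,"wx":0,"wy":0,"wz":0}]';python3 -m creep '[{"x":0,"y":0,"z":0.0007,"wx":0,"wy":0,"wz":0},{"x":0,"y":0,"z":0.0007,"wx":0,"wy":0,"wz":0}]'
```

```text
t: 25.0
position: [0.4843, -0.213, 0.1163]
ee_rot: [0.737, 0.676, -0.0, 0.0]
contact_force: [-0.4, 0.4, -1.8]
finger_gap: 0.265
grip_force: 59.0
t: 25.2
position: [0.4844, -0.213, 0.1159]
ee_rot: [0.737, 0.676, 0.0, 0.0]
contact_force: [-0.2, 0.2, 1.4]
finger_gap: 0.267
grip_force: 59.6
```

Collar is on the plank (force reverses at the pick-up height). Opening partway and backing straight up.

```bash
python3 -m creep '[{"x":0,"y":0,"z":0,"wx":0,"wy":0,"wz":0},{"x":0,"y":0,"z":0,"wx":0,"wy":0,"wz":0},{"x":0,"y":0,"z":0,"wx":0,"wy":0,"wz":0},{"x":0,"y":0,"z":-0.01,"wx":0,"wy":0,"wz":0},{"x":0,"y":0,"z":-0.035,"wx":0,"wy":0,"wz":0},{"x":0,"y":0,"z":-0.075,"wx":0,"wy":0,"wz":0},{"x":0,"y":0,"z":-0.12,"wx":0,"wy":0,"wz":0},{"x":0,"y":0,"z":-0.16,"wx":0,"wy":0,"wz":0}]' 0.06;python3 -m creep '[{"x":-0.03,"y":0,"z":-0.02,"wx":0,"wy":0,"wz":0},{"x":-0.07,"y":0,"z":-0.03,"wx":0,"wy":0,"wz":0},{"x":-0.11,"y":0,"z":-0.03,"wx":0,"wy":0,"wz":0},{"x":-0.14,"y":0,"z":-0.03,"wx":0,"wy":0,"wz":0},{"x":-0.15,"y":0,"z":-0.03,"wx":0,"wy":0,"wz":0},{"x":-0.15,"y":0,"z":-0.03,"wx":0,"wy":0,"wz":0}]'; python3 - <<'E'
from h import *
a=cams.get_image("side"); t=cams.get_image("top"); s=state(); print(s["t"],s["position"].round(3),s["joint_velocities"].round(3))
cv2.imwrite("pics/fin.png",np.hstack([cv2.resize(a["color"][130:480,180:480],(400,466)),cv2.resize(t["color"][160:330,160:520],(400,466*0+189)) if 0 else cv2.resize(t["color"][140:340,340:512],(400,466))])[...,::-1])
E
```

```text
t: 26.0
position: [0.4844, -0.2127, 0.2785]
ee_rot: [0.737, 0.676, 0.0, 0.001]
contact_force: [0.9, 0.1, -0.6]
finger_gap: 0.702
grip_force: 0.0
t: 26.6
position: [0.4707, -0.3636, 0.3057]
ee_rot: [0.738, 0.675, 0.0, -0.0]
contact_force: [0.1, 0.1, 0.7]
finger_gap: 0.706
grip_force: 0.0
26.7 [ 0.472 -0.361  0.306] [-0.013 -0.006 -0.012  0.01  -0.    -0.002  0.   ]
```

View pics/fin.png

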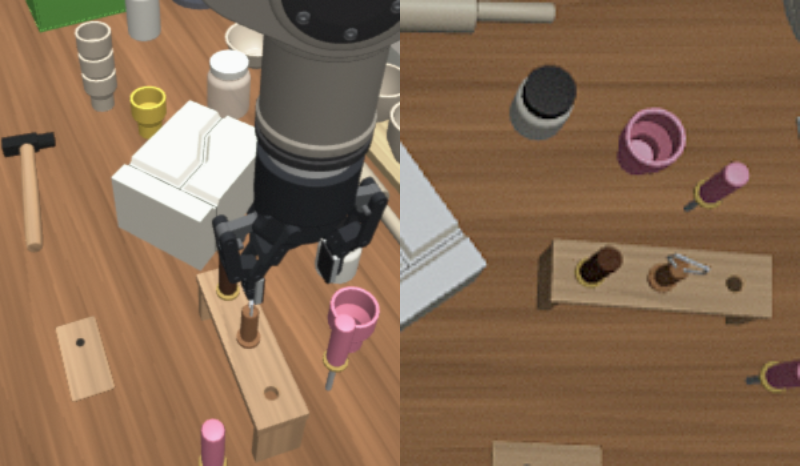

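The final view shows three cups nested upright at (97,65), the raking tool hanging collar-down in the far hole (600,265 in the right half), and the loop tool, jar and pot still standing.

```bash
python3 -c "
from h import *
print(bot.finish_job())"
```

```text
the job is handed in; nothing more can be done
None
```

The job is handed in at about 27 s: the cup is nested upright in the stack, the seam is raked from the pour-hole end to the cross joint under light contact, and the tool hangs collar-down in the free hole with the loop tool, jar and pot undisturbed (no verdict was returned).

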